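Free the grinding plate held by a nut of unknown thread hand

ROBOT

A 7-joint arm with a two-finger parallel gripper is mounted at the origin on the work surface. World frame = base frame: x ahead of the robot, y to its left, z up, the work surface at z = 0. Lengths are in m, angles in rad, forces in N, time in s.
With the tool pointing down it reaches from about 0.4 to 0.875 m from the base axis. Payload 19.3 kg.
Tool frame: the origin (TCP) lies at the very end of the fingers, on their centre line; the grasp point (between the pads) lies 19 mm behind it (bot.pinch_z is the distance from the TCP to the grasp point, in m); y points along the fingers, x is the direction in which the jaws open and shut, and the axes are right-handed (so a half turn about y gives the same grasp; the last joint's range is limited). The gripper opens to 85 mm and grips with 20 to 120 N. Pads are 22 mm wide; open, the fingers measure 114 mm over their backs; the gripper's body (76 mm by 85 mm) begins 54 mm behind the grasp point. The pads swing forward as they close: fully open they stand 13 mm farther back than shut.
Start: joints at [1.172, 0.521, -0.036, 1.599, 0.021, 1.021, -0.113], TCP at [0.202, -0.592, 0.231] pointing down, gripper open.
Joint ranges: [-2.91, 2.91], [-0.3, 2.13], [-1.5, 1.42], [0.17, 2.43], [-1.26, 4.41], [0.16, 1.93], [-2.52, 2.52]. Speed limits (rad/s): [1.89, 1.89, 2.39, 2.39, 3.01, 3.01, 3.01].

INTERFACE

Orientations are given as [roll, pitch, yaw] about the fixed x, y, z axes, in that order (R = Rz(yaw) Ry(pitch) Rx(roll)).
In Python, from workcell import bot gives the robot as it stands. The module is installed in compiled form; this text tells all that it offers.
- The arm moves only by the tool arm_command, never from a script. Its argument "moves" is a list of rows, each an object of numbers: "rx", "ry", "rz": the turn, a rotation vector about the tool's x, y, z in rad; "x", "y", "z": the shift along the tool's x, y, z in cm; "gripper": the opening, from -1 (shut) to 1 (fully open). In form: [{"rx": .., "ry": .., "rz": .., "x": .., "y": .., "z": .., "gripper": ..}, ...]. A call has 1 to 5 rows; each row is the pose to reach, as a shift and turn from the pose commanded when the call began, along the tool's axes at that moment; what a row does not reach only later rows make up. A row lasts 1/12 s, in which the tool goes at most 41.7 mm and 7.16 degrees, less where a joint would pass 70% of its speed; a pose out of reach is approached as far as the arm can. A call with a gripper value outside its range is refused whole. The fingers move at their own pace and stop on an object; "squeeze" is the grip in N (left out, the last holds). Time passes only in rows, so rows that repeat a pose let the fingers close. It gives the time, the measured TCP pose, the force and the opening at its end, in the units of the state.
- bot.observe(): the state, without advancing time (a new reading comes with each control period).
- bot.grab_frame(name): name is "side" or "top"; returns (picture, depth): 384x512x3 uint8, red, green, blue; 384x512 float32, m along the optical axis (not along the pixel's ray), 0 where there is no reading.
- bot.camera_model(name): a dict with "vfov" (degrees; the focal length in pixels is half the picture's height over the tangent of half this angle, whatever the lens; pixels are square), "cx", "cy" (the principal point, pixels), "dist_coeffs" ([k1, k2, p1, p2, k3] as OpenCV has them; the pictures are not rectified), "extrinsics" (4x4, takes a point from camera to world coordinates). Camera axes: x right, y down, z forward; pixel columns grow to the right and rows downward; lengths in m; the calibration is good to about 2 mm. A picture is of the moment at which its call begins. camera_model takes no time and is no camera call.
- bot.job_done(): hands the job in, once; it reports no verdict.
Trained networks look in the newest picture that a camera, given by its name, has taken for a name from the list of things; names that differ only in an ending like _2 or _b are one class to them, and where a whole thing is asked for, a point or a joint stands for the part that bears it (a point fixed in the world has none). Each returns a list of dicts, best first, with "p" (0 to 1); they miss things now and then, are a little off and sometimes report something else, mostly with a low value. They report only what shows in the picture. A call takes as long as a camera call. They do not tell look-alikes from the thing itself.
- bot.spot_in(name, camera): "box" ([left, top, right, bottom] in pixels, round what is visible of it).
- bot.masks_of(name, camera): "mask" (384x512 bool, what is visible of it) and "box" ([left, top, right, bottom] in pixels, round what is visible of it).
The state is a dict: "clock": time; "qpos": joint angles; "qd": joint speeds; "joint_efforts": joint torques, N m; "position": TCP position; "tool_rot": TCP orientation; "force": force on the tool from outside, world axes, zero at the start; "moment": the same for the moment, N m; "grip_width": finger opening in m.
Only numpy, scipy, OpenCV 4.12 (cv2) and the standard library are available. Lean on these libraries where they do the work, as an engineer would, in place of code of your own. Each camera call takes 0.05 s, during which the arm holds its last target.

TASK

Take the grinding plate out of the grinder for cleaning: try the orange nut anticlockwise (seen from above) first, and if you feel it jam solid do not force it but loosen it the other way until its flange clears the plate's lugs. Then draw the plate out by its blue tab without wrenching it against the nut, and set it down gently (not dropped) flat on the floor of the white dish, tab up, about the middle. Leave the other things on the mat where they are, and the dish roughly in its place.

Things in the scene. Friction and masses are not known exactly. Their poses are not given: they have to be found in the camera images.
- grinder: spice grinder, hopper off, bolted down: white housing 170 (x) x 120 (y) x 60 mm high; origin: centre of its underside; x points to its rear; upright spindle at x = y = 0. On its deck (60 mm up) the grinding plate lies between two steel guide rails (x -80 to -35 mm, 8 mm high, 1.5 mm play each side) and comes out only to the front, -x.
- nut: nut holding the plate down; it stays on its spindle. Brass flange 40 mm across, 6 mm thick, brass neck 22 mm across. Origin: on the axis, underside of the flange (64.5 mm above the grinder's underside when tight). Steep thread, 2.5 mm up or down per rad. It takes about 0.25 N m to turn and stops hard at both thread ends, 2.4 rad apart. Its thread hand is unmarked and unknown.
- nut_grip (a point): centre of the nut's orange grip bar, 54.5 mm above the nut's origin, turning with it: 40 mm long (its x axis), 14 mm wide (its y), 22 mm high. At the start the nut is not quite home: an unknown 0 to 0.25 rad of turn is left before it jams tight.
- drive_mark (a point): red mark on the dark drive disc (86 mm across, flush with the deck), 38 mm from the spindle axis, towards the grinder's +y at rest. Disc, spindle and nut turn on a springy coupling, 4 N m per rad: anticlockwise torque on the nut shifts the mark to the grinder's -x. A jam counts as felt at 0.4 N m (0.1 rad, 3.8 mm at the mark); 1.0 N m (0.25 rad, 9.4 mm) either way damages it.
- plate: forked steel grinding plate, 129 (x) x 60 (y) x 4 mm, 0.14 to 0.28 kg; origin on its underside, on the spindle axis when seated (axes as the grinder's); x from -95 to +34 mm. Its slot (16 mm wide, from x = -10 mm, open to +x) straddles the 13 mm spindle. Lugs on its fork ends (x 23 to 34 mm, 2.5 mm high) catch behind the flange until the nut has risen past them.
- plate_tab (a point): middle of the plate's upright blue grip tab, at x = -75 mm, 22 mm above the plate's underside; the tab is 30 mm (x) x 12 mm (y) and 36 mm high, from 4 to 40 mm above the underside. Once the nut is up, the plate is clear of the flange after sliding 55 mm to the grinder's -x.
- plate_mid (a point): middle of the plate's underside, at x = -30.5 mm in the plate's frame
- dish: loose white rectangular ceramic dish, 190 (x) x 130 (y) x 32 mm high, walls 6 mm, floor 6 mm thick; origin at the centre of its underside
- scoop: bystander: stainless flat-bottomed scoop, 70 x 50 x 30 mm with a round handle along -x to 106 mm from its origin; origin on its underside
- fork: bystander: green plastic fork lying flat, 163 mm long, 27 mm wide, 5 mm thick; origin on its underside
- jar: bystander: glass jar with a hinged flap cap, 76 mm across, 107 mm tall; origin on its underside
- canister: bystander: small steel canister with a press-button lid, 58 mm across, 78 mm tall; origin on its underside
- mug: bystander: blue mug, 76 mm across, 85 mm tall, handle to +y; origin on its underside
- brush: bystander: cleaning brush lying along its x axis, 170 mm long; origin on its underside
There are look-alikes about, which are no part of the job. Leave any red look-alike of the plate alone. Leave any brown look-alike of the dish alone.

How it is judged:
On the way, in this order (a step that is already met when the one before it is completed fails the run):
1. the nut has been tried anticlockwise and felt to jam (at least 0.4 N m on the coupling, 3.8 mm at the mark) (x of drive_mark in the frame of grinder below -0.0038 m), for 0.1 s.
2. the nut is loosened: its flange has risen to the height of the lugs (66.2 mm above the grinder's underside) (z of nut in the frame of grinder above 0.0662 m), for 0.2 s.
3. the plate has been drawn out of the grinder (horizontal distance between plate and grinder above 0.055 m), for 0.1 s.
At the end, for the whole second after the job is handed in: The plate lies at rest, tab up and flat (within 0.08 rad), on the dish's floor (underside 3 to 10 mm above the dish's underside) with its middle within 35 mm of the dish's centre; the dish stands level; the nut is still loosened (flange underside over 66.2 mm above the grinder's underside) (horizontal distance between plate_mid and dish below 0.035 m and z of plate_mid in the frame of dish between 0.003 and 0.01 m and angle between plate's own z axis and vertical below 0.08 rad and linear speed of plate below 0.02 m/s and angle between dish's own z axis and vertical below 0.05 rad and z of nut in the frame of grinder above 0.0662 m); the robot touches nothing.
It fails at once if the nut is forced: more than 1.0 N m on the coupling (0.25 rad) either way (x of drive_mark in the frame of grinder below -0.0094 m or x of drive_mark in the frame of grinder above 0.0094 m).
It fails at once if the plate is wrenched against the nut with more than 25 N (contact force between plate and nut above 25 N).
It fails at once if the plate is banged or pressed on the dish with more than 60 N (contact force between plate and dish above 60 N).
It fails at once if the plate is dropped (it moves faster than 0.45 m/s while not held: a fall of about 10 mm) (linear speed of plate above 0.45 m/s and contact force between the fingers and plate below 0.1 N).
It fails at once if a bystander is moved more than 20 mm, or the dish more than 40 mm (distance of any of scoop, fork, jar, canister, mug, brush from where it was at the start of the episode above 0.02 m or distance of dish from where it was at the start of the episode above 0.04 m).
It also fails if it takes over 64 s, if anything falls off the work surface, if the arm or the gripper's body presses on something with over 40 N, if the wrist force passes 120 N, or if a joint passes its speed limit or range.

## Working session

There is one attempt and no reset: what is moved stays moved. The work goes in short steps, Python scripts to look and compute and a tool call to move; the robot and the scene stay as the last step left them, time stands still between calls to the robot, and variables do not carry over. Pictures are saved under pics/ and viewed, and the job is handed in when it is done.

Besides the shell and the picture viewer there is one more tool, called as name(argument=value, ...) on one line, values as JSON. arm_command: Moves the arm, as the interface text tells. Its arguments: {"type":"object","properties":{"moves":{"type":"array"},"squeeze":{"type":"number"}},"required":["moves"]}

```bash
mkdir -p pics; ls; python3 - <<'E'
from workcell import bot
import cv2, numpy as np
s=bot.observe(); print({k:np.round(v,3) if not isinstance(v,dict) else v for k,v in s.items()}); print(bot.pinch_z)
for n in ("side","top"):
    im,d=bot.grab_frame(n); cv2.imwrite(f"pics/{n}0.png",im[:,:,::-1]); np.save(f"pics/{n}0_d.npy",d); np.save(f"pics/{n}0_im.npy",im)
    print(n,bot.camera_model(n))
E
```

```text
pics
{'clock': np.float64(0.0), 'qpos': array([ 1.172,  0.522, -0.036,  1.6  ,  0.021,  1.021, -0.113]), 'qd': array([-0.001, -0.001,  0.001,  0.001, -0.002, -0.001,  0.001]), 'joint_efforts': array([-4.0000e-03, -9.2711e+01,  1.9780e+00, -3.6993e+01,  1.8000e-02,
        8.0000e-03,  0.0000e+00]), 'position': array([ 0.202, -0.591,  0.231]), 'tool_rot': array([-1.571e+00,  1.000e-03, -1.242e+00]), 'force': array([ 0.426, -0.095, -0.228]), 'moment': array([-0.001, -0.016,  0.055]), 'grip_width': np.float64(0.085)}
0.0187
side {'vfov': 48.69937598960385, 'cx': 254.62986271302768, 'cy': 193.94879006337982, 'dist_coeffs': array([0.05538386, 0.        , 0.        , 0.        , 0.        ]), 'extrinsics': array([[-0.95408316, -0.19859612,  0.22424295,  0.17439922],
       [-0.29947591,  0.64812421, -0.70017797,  0.88666021],
       [-0.00628466, -0.73518337, -0.67783915,  0.94945878],
       [ 0.        ,  0.        ,  0.        ,  1.        ]])}
top {'vfov': 56.6213277850549, 'cx': 261.1293129564378, 'cy': 189.90833394828908, 'dist_coeffs': array([-0.10188028,  0.        ,  0.        ,  0.        ,  0.        ]), 'extrinsics': array([[-0.02458514, -0.99298358,  0.11566842,  0.35172107],
       [-0.99968466,  0.02382795, -0.00792462,  0.01801011],
       [ 0.00511287, -0.11582678, -0.99325627,  1.10243321],
       [ 0.        ,  0.        ,  0.        ,  1.        ]])}
```

View images.

View pics/side0.png

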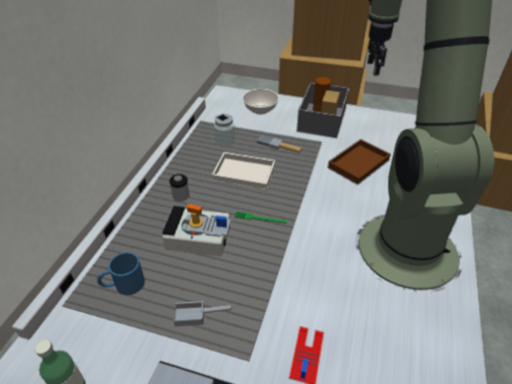

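View pics/top0.png

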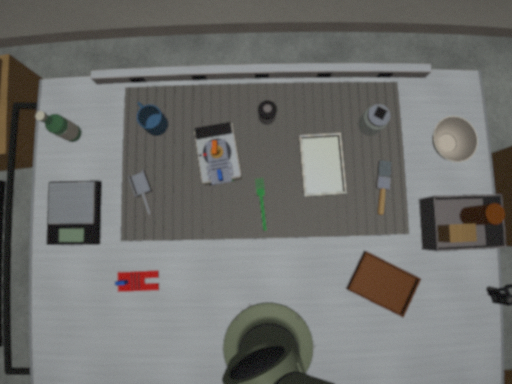

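```bash
cat > h.py <<'E'
import numpy as np, cv2
from workcell import bot
def K(n):
    c=bot.camera_model(n); f=192/np.tan(np.radians(c['vfov'])/2)
    return np.array([[f,0,c['cx']],[0,f,c['cy']],[0,0,1]]),np.array(c['dist_coeffs']),np.array(c['extrinsics'])
def cloud(n,d):
    k,dc,E=K(n); v,u=np.mgrid[:384,:512]
    p=cv2.undistortPoints(np.stack([u,v],-1).reshape(-1,1,2).astype(float),k,dc).reshape(384,512,2)
    P=np.dstack([p*d[...,None],d]); W=P@E[:3,:3].T+E[:3,3]; W[d==0]=np.nan; return W
def proj(n,P):
    k,dc,E=K(n); R=E[:3,:3].T; t=-R@E[:3,3]
    return cv2.projectPoints(np.atleast_2d(np.float64(P)),cv2.Rodrigues(R)[0],t,k,dc)[0].reshape(-1,2)
def pixz(n,uv,z):
    k,dc,E=K(n); p=cv2.undistortPoints(np.float64(uv).reshape(-1,1,2),k,dc).reshape(-1,2)
    r=np.c_[p,np.ones(len(p))]@E[:3,:3].T; s=(z-E[2,3])/r[:,2]; return E[:3,3]+r*s[:,None]
E
python3 - <<'E'
from h import *
for n in ("side","top"):
    im=np.load(f"pics/{n}0_im.npy"); d=np.load(f"pics/{n}0_d.npy"); W=cloud(n,d)
    for name in ("grinder","nut","nut_grip","plate_tab","plate","dish","drive_mark"):
        for r in bot.masks_of(name,n)[:4]:
            m=r['mask']; w=W[m]; w=w[~np.isnan(w[:,0])]
            print(n,name,round(r['p'],2),np.round(r['box']),m.sum(),np.round(np.median(w,0),3) if len(w) else None, np.round(np.percentile(w[:,2],[5,95]),3))
    x0,y0,x1,y1=(190,115,345,205) if n=="top" else (150,140,300,260)
    c=im[y0:y1,x0:x1,::-1]; s=5; cv2.imwrite(f"pics/{n}0_crop.png",cv2.resize(c,None,fx=s,fy=s,interpolation=cv2.INTER_CUBIC))
E
```

```text
side grinder 0.73 [160. 206. 228. 259.] 2155 [0.59  0.183 0.063] [0.014 0.117]
side grinder 0.56 [235. 213. 286. 224.] 273 [0.45  0.01  0.008] [0.004 0.012]
side nut 0.72 [188. 206. 204. 230.] 244 [0.586 0.147 0.105] [0.073 0.136]
side nut 0.49 [175. 299. 232. 329.] 820 [0.501 0.376 0.015] [0.004 0.036]
side nut_grip 0.78 [184. 202. 202. 226.] 281 [0.587 0.147 0.105] [0.07  0.136]
side nut_grip 0.48 [160. 203. 230. 254.] 2002 [0.592 0.184 0.063] [0.017 0.117]
side plate_tab 0.86 [288. 325. 323. 384.] 1371 [0.207 0.405 0.004] [0.    0.037]
side plate_tab 0.67 [182. 211. 230. 238.] 630 [0.548 0.138 0.069] [0.065 0.102]
side plate 0.98 [288. 327. 326. 383.] 1361 [0.207 0.404 0.004] [0.    0.037]
side plate 0.71 [184. 215. 227. 233.] 550 [0.544 0.138 0.069] [0.065 0.101]
side dish 0.8 [330. 142. 389. 184.] 1634 [ 0.185 -0.358  0.008] [0.002 0.031]
side dish 0.6 [214. 152. 275. 190.] 1758 [ 0.555 -0.184  0.012] [0.007 0.036]
side drive_mark 0.86 [182. 203. 206. 239.] 388 [0.587 0.148 0.079] [0.062 0.135]
side drive_mark 0.65 [185. 216. 228. 234.] 618 [0.546 0.138 0.069] [0.065 0.102]
top 
[... 381 characters left out ...]
p nut_grip 0.36 [258. 178. 267. 231.] 239 [0.455 0.008 0.008] [0.002 0.012]
top plate_tab 0.96 [115. 271. 159. 292.] 737 [0.21  0.401 0.004] [-0.     0.038]
top plate_tab 0.91 [207. 139. 233. 185.] 743 [0.547 0.129 0.068] [0.064 0.102]
top plate 0.85 [115. 270. 160. 289.] 766 [0.21  0.4   0.004] [-0.     0.037]
top plate 0.68 [204. 139. 233. 186.] 725 [0.549 0.129 0.068] [0.064 0.102]
top dish 0.92 [346. 254. 421. 315.] 2885 [ 0.182 -0.357  0.006] [0.002 0.032]
top dish 0.59 [295. 131. 346. 200.] 2711 [ 0.555 -0.183  0.01 ] [0.005 0.036]
top dish 0.51 [357. 103. 391. 138.] 766 [ 0.673 -0.332  0.098] [0.006 0.11 ]
top drive_mark 0.77 [201. 138. 235. 161.] 282 [0.587 0.135 0.073] [0.062 0.135]
```

View pics/top0_crop.png

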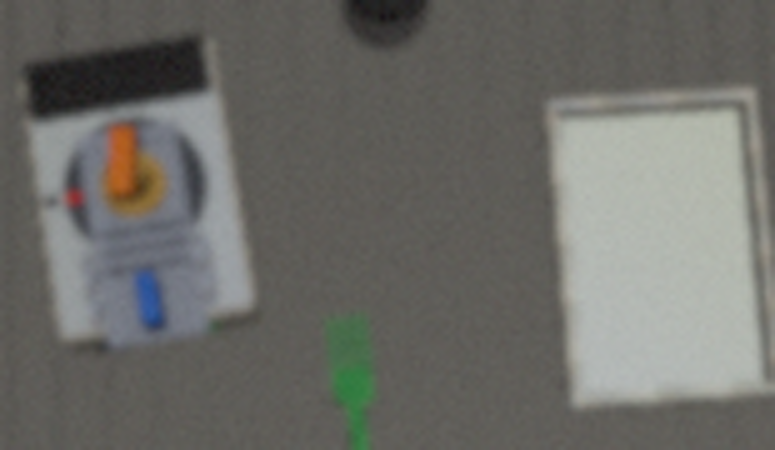

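View pics/side0_crop.png

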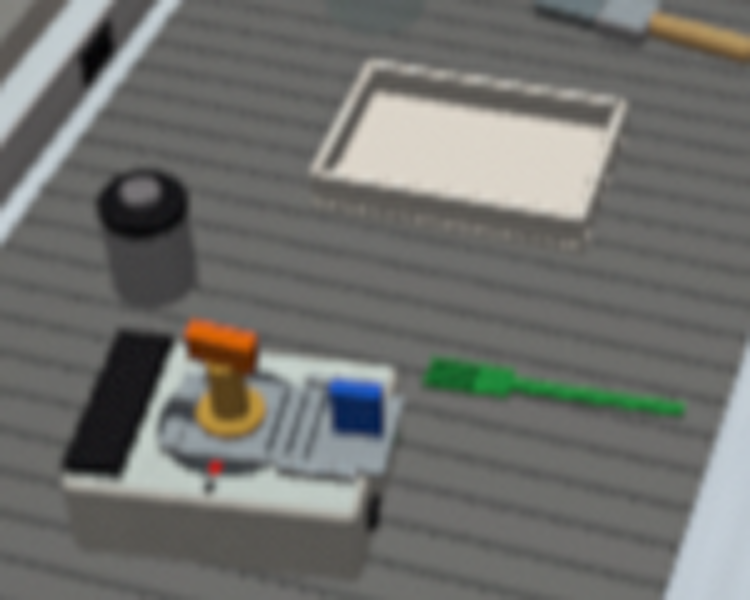

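```bash
python3 - <<'E'
from h import *
for n in ("side","top"):
    im=np.load(f"pics/{n}0_im.npy"); d=np.load(f"pics/{n}0_d.npy"); W=cloud(n,d)
    hsv=cv2.cvtColor(im,cv2.COLOR_RGB2HSV)
    def rect(m,l):
        w=W[m]; w=w[~np.isnan(w[:,0])]
        if len(w)<4: print(n,l,len(w)); return
        (c,s,a)=cv2.minAreaRect((w[:,:2]*1000).astype(np.float32)); print(n,l,len(w),'c',np.round(c,1),'s',np.round(s,1),'a',round(a,1),'z',np.round(np.percentile(w[:,2]*1000,[5,50,95]),1),'mean',np.round(w.mean(0)*1000,1))
    x,y,z=W[...,0],W[...,1],W[...,2]
    near=(abs(x-.58)<.13)&(abs(y-.13)<.13)
    rect(near&(z>.055)&(z<.08),'deck')
    rect(near&(z>.057)&(z<.068),'deckflat')
    og=near&(hsv[...,0]<14)&(hsv[...,1]>170)&(hsv[...,2]>120)
    rect(og&(z>.1),'orange'); rect(og&(z>.126),'orange top')
    bl=near&(hsv[...,0]>100)&(hsv[...,0]<130)&(hsv[...,1]>140)
    rect(bl,'blue'); rect(bl&(z>.098),'blue top')
    br=near&(hsv[...,0]>14)&(hsv[...,0]<30)&(hsv[...,1]>120)
    rect(br&(z<.085),'brass')
    rd=near&((hsv[...,0]<8)|(hsv[...,0]>172))&(hsv[...,1]>130)&(z<.08)
    rect(rd,'red')
    blk=near&(hsv[...,2]<60)&(z>.05); rect(blk,'black')
    nd=(abs(x-.56)<.13)&(abs(y+.18)<.10)
    rect(nd&(z>.026)&(z<.045),'dish rim'); rect(nd&(z>.02)&(z<.045),'dish')
    rect(nd&(hsv[...,2]>150)&(z<.02),'floor')
    mt=nd&(hsv[...,2]<110); print('mat z',np.nanmedian(z[mt]))
    tb=(abs(x-.25)<.05)&(abs(y-.2)<.1); print('table z',np.nanmedian(z[tb]))
    for nm in ("canister","fork","mug","scoop","jar","brush"):
        r=bot.masks_of(nm,n)
        for q in r[:2]:
            w=W[q['mask']]; w=w[~np.isnan(w[:,0])]; print(n,nm,round(q['p'],2),np.round(q['box']),np.round(np.percentile(w,2,0),3),np.round(np.percentile(w,98,0),3))
E
```

```text
side deck 1835 c [597.9  94.1] s [186.9 226. ] a 11.4 z [58.8 67.2 76.9] mean [590.  151.1  67.6]
side deckflat 962 c [596.3  94.2] s [181.4 227.9] a 13.8 z [58.9 63.6 67.6] mean [576.1 155.9  63.6]
side orange 51 c [588.  143.7] s [11.7 38.9] a 88.5 z [129.6 134.1 136.5] mean [587.8 143.7 133.8]
side orange top 51 c [588.  143.7] s [11.7 38.9] a 88.5 z [129.6 134.1 136.5] mean [587.8 143.7 133.8]
side blue 88 c [515.3 133.4] s [27.1 10.3] a 1.0 z [ 73.5  93.  105.1] mean [515.1 134.2  91.8]
side blue top 31 c [515.3 132.4] s [26.6 10.4] a 5.7 z [ 99.4 103.3 105.6] mean [515.3 133.3 102.9]
side brass 76 c [588.3 145.5] s [36.9 30.4] a 23.9 z [72.4 75.8 81.7] mean [586.7 148.2  76.2]
side red 7 c [584.9 176.5] s [4.4 8.8] a 8.8 z [60.3 63.3 65.6] mean [585.  176.2  63.5]
side black 366 c [666.8 101.3] s [ 39.6 215. ] a 14.1 z [70.1 74.9 78.5] mean [658.7 139.   74.5]
side dish rim 439 c [ 553.8 -177.7] s [191.1 138.6] a 2.5 z [26.9 33.5 38.3] mean [ 554.4 -174.1   32.9]
side dish 608 c [ 553.8 -177.7] s [191.1 138.6] a 2.5 z [21.3 30.8 37.9] mean [ 554.5 -173.4   30.2]
side floor 819 
[... 1866 characters left out ...]
.8    9.5]
mat z 0.0036776012244168488
table z -0.0006768125495699717
top canister 0.8 [259. 100. 277. 123.] [ 0.687 -0.044  0.004] [0.744 0.013 0.084]
top canister 0.46 [134. 101. 170. 135.] [0.663 0.302 0.006] [0.735 0.375 0.09 ]
top fork 0.68 [260. 178. 268. 231.] [ 0.364 -0.001  0.002] [0.501 0.022 0.013]
top fork 0.3 [201. 135. 235. 161.] [0.565 0.099 0.06 ] [0.629 0.18  0.136]
top mug 0.69 [134. 105. 169. 136.] [0.663 0.302 0.004] [0.735 0.375 0.09 ]
top scoop 0.92 [130. 171. 149. 214.] [0.417 0.349 0.001] [0.541 0.415 0.039]
top jar 0.66 [357. 106. 387. 137.] [ 0.646 -0.366  0.013] [ 0.71  -0.304  0.111]
top brush 0.6 [374. 161. 391. 215.] [ 0.398 -0.395  0.009] [ 0.557 -0.348  0.027]
```

```bash
python3 - <<'E'
from h import *
from scipy.optimize import least_squares
for n in ("side","top"):
    im=np.load(f"pics/{n}0_im.npy"); d=np.load(f"pics/{n}0_d.npy"); W=cloud(n,d); x,y,z=W[...,0],W[...,1],W[...,2]
    m=(z>.056)&(z<.08)&(x>.48)&(x<.69)&(y>.05)&(y<.23)&~((x>.675)&(y<.06))
    w=W[m]; print(n,cv2.minAreaRect((w[:,:2]*1000).astype(np.float32)))
    # path heights
    A=np.array([.202,-.592]);B=np.array([.588,.138]);t=((W[...,:2]-A)@(B-A))/((B-A)@(B-A)); e=np.linalg.norm(W[...,:2]-A-t[...,None]*(B-A),axis=-1)
    for a in np.arange(0,1,.1):
        q=(t>=a)&(t<a+.1)&(e<.1)&(z<.22); print(n,round(a,1),np.round(np.nanpercentile(z[q],99.5),3),end=' ')
    print()
# predicted reprojection w/ pose
th=np.radians(8.2); c=np.array([.5895,.1378])
R=np.array([[np.cos(th),-np.sin(th)],[np.sin(th),np.cos(th)]])
def g(px,py,pz): return np.r_[c+R@[px,py],pz+.004]
for n in ("side","top"):
    im=np.load(f"pics/{n}0_im.npy")[:,:,::-1]; x0,y0=(185,115) if n=="top" else (150,190)
    s=9; cr=cv2.resize(im[y0:y0+65,x0:x0+85],None,fx=s,fy=s,interpolation=cv2.INTER_CUBIC)
    def dr(P,col):
        q=((proj(n,np.array(P))-[x0,y0]+.5)*s).astype(np.int32); cv2.polylines(cr,[q.reshape(-1,1,2)],True,col,1)
    dr([g(a,b,.06) for a,b in ((-.085,-.06),(.085,-.06),(.085,.06),(-.085,.06))],(0,255,0))
    dr([g(a,b,.1) for a,b in ((-.09,-.006),(-.06,-.006),(-.06,.006),(-.09,.006))],(0,255,255))
    dr([g(.02*np.cos(t),.02*np.sin(t),.0708) for t in np.linspace(0,6.28,30)],(255,0,255))
    dr([g(.002+0*t,.038,.06) for t in (0,1)]+[g(-.002,.038,.06)],(255,255,0))
    al=np.radians(-1); Rb=np.array([[np.cos(al),-np.sin(al)],[np.sin(al),np.cos(al)]])
    dr([np.r_[c+Rb@[a,b],.1344] for a,b in ((-.02,-.007),(.02,-.007),(.02,.007),(-.02,.007))],(255,255,255))
    cv2.imwrite(f"pics/{n}0_fit.png",cr)
E
```

```text
side ((584.3759765625, 141.78204345703125), (176.79539489746094, 125.67256164550781), 8.820260047912598)
side 0.0 0.14 side 0.1 0.141 side 0.2 0.097 side 0.3 0.033 side 0.4 0.009 side 0.5 0.038 side 0.6 0.039 side 0.7 0.036 side 0.8 0.062 side 0.9 0.135 
top ((584.5159912109375, 138.1789093017578), (176.0599822998047, 120.77116394042969), 8.882716178894043)
top 0.0 0.141 top 0.1 0.142 top 0.2 0.084 top 0.3 0.033 top 0.4 0.009 top 0.5 0.038 top 0.6 0.038 top 0.7 0.033 top 0.8 0.063 top 0.9 0.135
```

View pics/top0_fit.png

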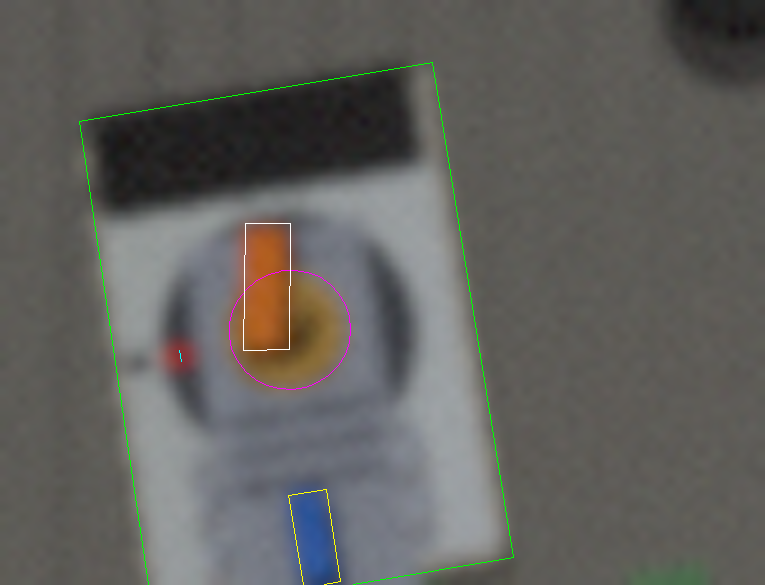

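View pics/side0_fit.png

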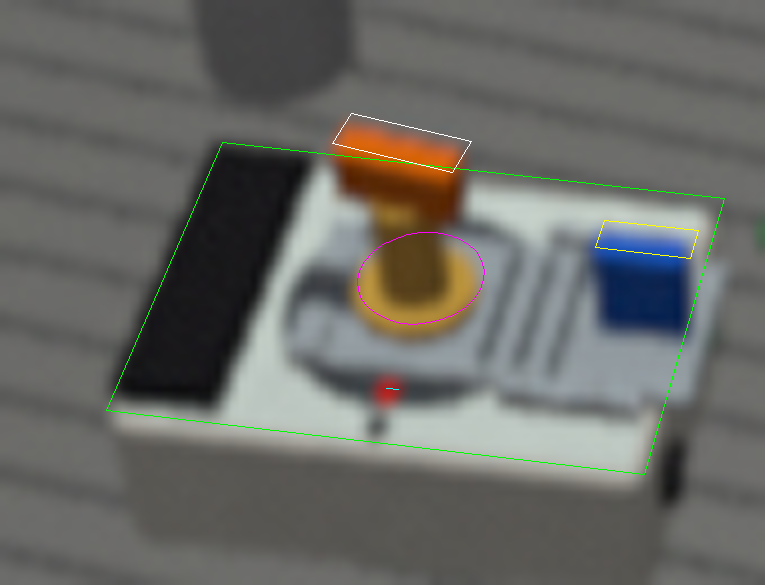

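```bash
cat > to.py <<'E'
import sys; from h import *
# usage: to.py x y z yaw(rad)  -> tool-axis shift cm, ry
def to(x,y,z,yaw):
    s=bot.observe(); p=s['position']; r=s['tool_rot']
    from scipy.spatial.transform import Rotation as Ro
    R=Ro.from_euler('xyz',r).as_matrix(); d=R.T@(np.array([x,y,z])-p)*100
    Rt=Ro.from_euler('xyz',[-np.pi/2,0,yaw]).as_matrix(); rv=Ro.from_matrix(R.T@Rt).as_rotvec()
    print('shift cm',np.round(d,2),'turn',np.round(rv,3),'t',round(float(s['clock']),2)); print('pos',np.round(p,4),'rot',np.round(r,3),'F',np.round(s['force'],2),'M',np.round(s['moment'],3),'w',round(float(s['grip_width']),4),'q',np.round(s['qpos'],2))
to(*map(float,sys.argv[1:5]))
E
python3 to.py .5 -.3 .23 1.588
```

```text
shift cm [-17.96   0.13  37.64] turn [-0.   -2.83 -0.  ] t 1.4
pos [ 0.2018 -0.5915  0.2313] rot [-1.571  0.    -1.242] F [-0.61 -0.4   0.58] M [-0.027  0.013 -0.023] w 0.0851 q [ 1.17  0.52 -0.04  1.6   0.02  1.02 -0.11]
```

arm_command(moves=[{"x": -3.6, "z": 7.5, "ry": -0.12, "gripper": 1}, {"x": -7.2, "z": 15, "ry": -0.24, "gripper": 1}, {"x": -10.8, "z": 22.5, "ry": -0.36, "gripper": 1}, {"x": -14.4, "z": 30, "ry": -0.48, "gripper": 1}, {"x": -18, "z": 37.6, "ry": -0.6, "gripper": 1}], squeeze=60)

```text
invalid input at $.moves[0]: expected keys rx, ry, rz, x, y, z, gripper
```

```bash
python3 to.py .5 -.3 .23 1.588;python3 to.py .589 .1385 .17 1.588
```

```text
shift cm [-17.96   0.13  37.64] turn [-0.   -2.83 -0.  ] t 1.4
pos [ 0.2018 -0.5915  0.2313] rot [-1.571  0.    -1.242] F [-0.61 -0.4   0.58] M [-0.027  0.013 -0.023] w 0.0851 q [ 1.17  0.52 -0.04  1.6   0.02  1.02 -0.11]
shift cm [-56.59   6.13  60.22] turn [-0.   -2.83 -0.  ] t 1.4
pos [ 0.2018 -0.5915  0.2313] rot [-1.571  0.    -1.242] F [-0.61 -0.4   0.58] M [-0.027  0.013 -0.023] w 0.0851 q [ 1.17  0.52 -0.04  1.6   0.02  1.02 -0.11]
```

arm_command(moves=[{"rx": 0, "ry": -0.12, "rz": 0, "x": -3.6, "y": 0, "z": 7.5, "gripper": 1}, {"rx": 0, "ry": -0.24, "rz": 0, "x": -7.2, "y": 0, "z": 15, "gripper": 1}, {"rx": 0, "ry": -0.36, "rz": 0, "x": -10.8, "y": 0, "z": 22.5, "gripper": 1}, {"rx": 0, "ry": -0.48, "rz": 0, "x": -14.4, "y": 0, "z": 30, "gripper": 1}, {"rx": 0, "ry": -0.6, "rz": 0, "x": -18, "y": 0, "z": 37.6, "gripper": 1}], squeeze=60)

```text
clock: 1.82
position: [0.3516, -0.4441, 0.2316]
tool_rot: [-1.571, -0.0, -0.636]
force: [-0.2, -1.3, 0.2]
grip_width: 0.0854
```

```bash
python3 to.py .5 -.3 .23 1.588;python3 to.py .589 .1385 .17 1.588
```

```text
shift cm [ 3.37  0.15 20.41] turn [ 1.000e-03 -2.224e+00 -0.000e+00] t 1.82
pos [ 0.3516 -0.4441  0.2316] rot [-1.571 -0.    -0.636] F [-0.18 -1.27  0.21] M [-0.036 -0.062  0.029] w 0.0854 q [ 0.96  0.43 -0.23  1.75  0.11  0.97  0.06]
shift cm [-15.53   6.13  60.97] turn [ 1.000e-03 -2.224e+00 -0.000e+00] t 1.82
pos [ 0.3516 -0.4441  0.2316] rot [-1.571 -0.    -0.636] F [-0.18 -1.27  0.21] M [-0.036 -0.062  0.029] w 0.0854 q [ 0.96  0.43 -0.23  1.75  0.11  0.97  0.06]
```

arm_command(moves=[{"rx": 0, "ry": -0.12, "rz": 0, "x": -0.9, "y": 0, "z": 3.5, "gripper": 1}, {"rx": 0, "ry": -0.24, "rz": 0, "x": -1.8, "y": 0, "z": 7, "gripper": 1}, {"rx": 0, "ry": -0.36, "rz": 0, "x": -2.7, "y": 0, "z": 10.5, "gripper": 1}, {"rx": 0, "ry": -0.48, "rz": 0, "x": -3.6, "y": 0, "z": 14, "gripper": 1}, {"rx": 0, "ry": -0.6, "rz": 0, "x": -4.5, "y": 0, "z": 17.5, "gripper": 1}])

```text
clock: 2.23
position: [0.4196, -0.2769, 0.2315]
tool_rot: [-1.571, -0.0, -0.036]
force: [1.6, -0.9, -0.8]
grip_width: 0.0854
```

```bash
python3 to.py .589 .1385 .17 1.588
```

```text
shift cm [15.42  6.14 42.13] turn [ 1.000e-03 -1.624e+00 -0.000e+00] t 2.23
pos [ 0.4196 -0.2769  0.2315] rot [-1.571 -0.    -0.036] F [ 1.6  -0.94 -0.78] M [-0.013 -0.074 -0.033] w 0.0854 q [ 0.8   0.35 -0.42  1.9   0.18  0.93  0.25]
```

arm_command(moves=[{"rx": 0, "ry": -0.12, "rz": 0, "x": 1.2, "y": 0, "z": 3.3, "gripper": 1}, {"rx": 0, "ry": -0.24, "rz": 0, "x": 2.4, "y": 0, "z": 6.6, "gripper": 1}, {"rx": 0, "ry": -0.36, "rz": 0, "x": 3.6, "y": 0, "z": 9.9, "gripper": 1}, {"rx": 0, "ry": -0.48, "rz": 0, "x": 4.8, "y": 0, "z": 13.2, "gripper": 1}, {"rx": 0, "ry": -0.6, "rz": 0, "x": 6, "y": 0, "z": 16.5, "gripper": 1}])

```text
clock: 2.65
position: [0.4865, -0.1147, 0.2316]
tool_rot: [-1.571, -0.0, 0.564]
force: [0.8, -1.1, -1.0]
grip_width: 0.0851
```

```bash
python3 to.py .589 .1385 .2 1.588
```

```text
shift cm [22.18  3.15 15.93] turn [ 1.000e-03 -1.024e+00 -0.000e+00] t 2.65
pos [ 0.4865 -0.1147  0.2316] rot [-1.571 -0.     0.564] F [ 0.85 -1.15 -1.01] M [-0.056 -0.088  0.014] w 0.0851 q [ 0.59  0.37 -0.61  1.9   0.26  0.95  0.42]
```

arm_command(moves=[{"rx": 0, "ry": -0.12, "rz": 0, "x": 3, "y": 0, "z": 2.1, "gripper": 1}, {"rx": 0, "ry": -0.24, "rz": 0, "x": 6, "y": 0, "z": 4.3, "gripper": 1}, {"rx": 0, "ry": -0.36, "rz": 0, "x": 9, "y": 0, "z": 6.5, "gripper": 1}, {"rx": 0, "ry": -0.48, "rz": 0, "x": 12, "y": 0, "z": 8.6, "gripper": 1}, {"rx": 0, "ry": -0.6, "rz": 0, "x": 15, "y": 0, "z": 10.8, "gripper": 1}])

```text
clock: 3.07
position: [0.5567, 0.0563, 0.2314]
tool_rot: [-1.571, 0.0, 1.163]
force: [1.2, -1.4, -0.4]
grip_width: 0.0855
```

```bash
python3 to.py .589 .1385 .18 1.588
```

```text
shift cm [8.82 5.14 0.29] turn [ 0.    -0.425 -0.   ] t 3.07
pos [0.5567 0.0563 0.2314] rot [-1.571  0.     1.163] F [ 1.19 -1.44 -0.35] M [-0.023 -0.064  0.058] w 0.0855 q [ 0.33  0.51 -0.76  1.75  0.4   1.04  0.6 ]
```

arm_command(moves=[{"rx": 0, "ry": -0.11, "rz": 0, "x": 2.2, "y": 0.5, "z": 0.1, "gripper": 1}, {"rx": 0, "ry": -0.22, "rz": 0, "x": 4.4, "y": 1.5, "z": 0.1, "gripper": 1}, {"rx": 0, "ry": -0.33, "rz": 0, "x": 6.6, "y": 2.5, "z": 0.2, "gripper": 1}, {"rx": 0, "ry": -0.42, "rz": 0, "x": 8.82, "y": 4, "z": 0.3, "gripper": 1}, {"rx": 0, "ry": -0.425, "rz": 0, "x": 8.82, "y": 5.1, "z": 0.3, "gripper": 1}])

```text
clock: 3.48
position: [0.5892, 0.1412, 0.1793]
tool_rot: [-1.571, -0.003, 1.593]
force: [-0.3, 1.7, 1.2]
grip_width: 0.0855
```

```bash
python3 to.py .589 .1385 .115 1.588; python3 - <<'E'
from h import *
for n in ("side","top"):
    im,d=bot.grab_frame(n); x0,y0,w,h=(170,90,120,90) if n=="top" else (140,150,120,90)
    cv2.imwrite(f"pics/{n}1.png",cv2.resize(im[y0:y0+h,x0:x0+w,::-1],None,fx=6,fy=6,interpolation=cv2.INTER_CUBIC))
E
```

```text
shift cm [-0.28  6.43  0.02] turn [-0.     0.005  0.003] t 3.48
pos [0.5892 0.1412 0.1793] rot [-1.571 -0.003  1.593] F [-0.26  1.68  1.18] M [ 0.069 -0.006  0.001] w 0.0855 q [ 0.2   0.67 -0.81  1.67  0.54  1.04  0.81]
```

View pics/side1.png

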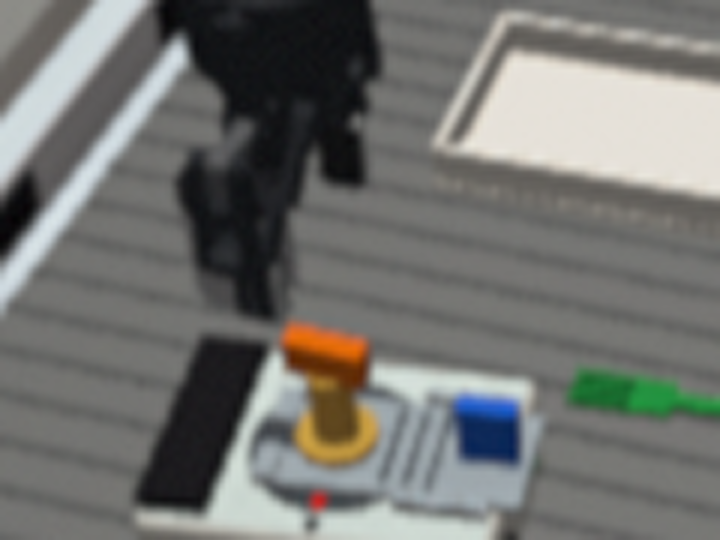

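View pics/top1.png

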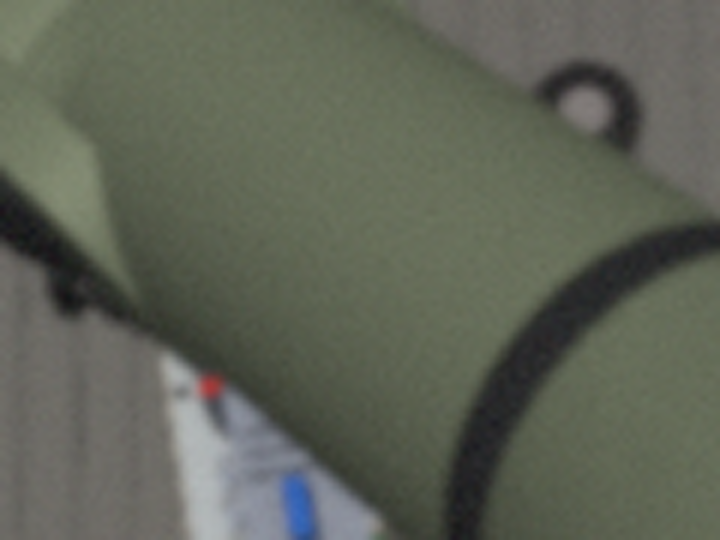

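arm_command(moves=[{"rx": 0, "ry": 0, "rz": 0, "x": 0, "y": 1.5, "z": 0, "gripper": 1}, {"rx": 0, "ry": 0, "rz": 0, "x": 0, "y": 3, "z": 0, "gripper": 1}, {"rx": 0, "ry": 0, "rz": 0, "x": 0, "y": 4.5, "z": 0, "gripper": 1}, {"rx": 0, "ry": 0, "rz": 0, "x": 0, "y": 6, "z": 0, "gripper": 1}, {"rx": 0, "ry": 0, "rz": 0, "x": 0, "y": 6, "z": 0, "gripper": 1}])

```text
clock: 4.0
position: [0.5878, 0.1357, 0.1178]
tool_rot: [-1.568, 0.001, 1.582]
force: [-0.6, -0.3, -0.3]
grip_width: 0.0855
```

```bash
python3 to.py .589 .1385 .115 1.588; python3 - <<'E'
from h import *
for n in ("side","top"):
    im,d=bot.grab_frame(n); x0,y0,w,h=(170,90,120,90) if n=="top" else (140,150,120,90)
    cv2.imwrite(f"pics/{n}2.png",cv2.resize(im[y0:y0+h,x0:x0+w,::-1],None,fx=6,fy=6,interpolation=cv2.INTER_CUBIC))
E
python3 to.py .589 .1385 .115 1.588
```

```text
shift cm [ 0.28  0.28 -0.12] turn [-0.003 -0.006 -0.001] t 4.0
pos [0.5878 0.1357 0.1178] rot [-1.568e+00  1.000e-03  1.582e+00] F [-0.6  -0.3  -0.26] M [0.018 0.02  0.037] w 0.0855 q [ 0.18  0.74 -0.76  1.72  0.61  0.94  0.75]
shift cm [ 0.18  0.53 -0.03] turn [-0.001 -0.005 -0.   ] t 4.1
pos [0.5888 0.1367 0.1203] rot [-1.57   0.     1.583] F [-0.42  0.02 -0.47] M [ 0.006 -0.018  0.004] w 0.0854 q [ 0.18  0.73 -0.76  1.72  0.61  0.94  0.75]
```

View pics/side2.png

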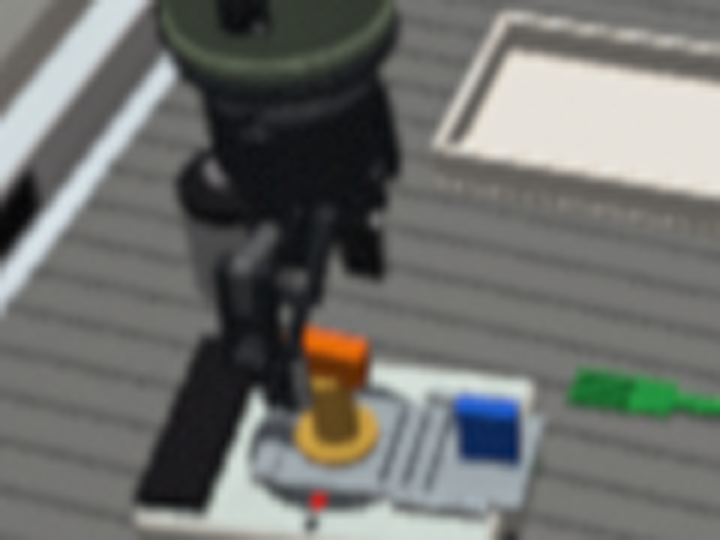

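```bash
python3 - <<'E'
from h import *
P=np.array([[.5888,.137+.0425,.133],[.5888,.137-.0425,.133],[.5888,.137,.12],[.5895,.1385,.134]])
print((proj("side",P)-[140,150]+.5)*6)
E
```

```text
[[292.208037   399.84640784]
 [366.18868052 276.3032969 ]
 [333.03092952 356.60338638]
 [327.22657127 336.79224486]]
```

arm_command(moves=[{"rx": 0, "ry": 0, "rz": 0, "x": 0.15, "y": 0.5, "z": 0, "gripper": 1}, {"rx": 0, "ry": 0, "rz": 0, "x": 0.15, "y": 0.5, "z": 0, "gripper": -1}, {"rx": 0, "ry": 0, "rz": 0, "x": 0.15, "y": 0.5, "z": 0, "gripper": -1}, {"rx": 0, "ry": 0, "rz": 0, "x": 0.15, "y": 0.5, "z": 0, "gripper": -1}, {"rx": 0, "ry": 0, "rz": 0, "x": 0.15, "y": 0.5, "z": 0, "gripper": -1}], squeeze=50)

```text
clock: 4.52
position: [0.589, 0.1384, 0.1156]
tool_rot: [-1.571, -0.0, 1.583]
force: [0.5, -0.1, -0.5]
grip_width: 0.0388
```

```bash
python3 to.py .589 .1385 .115 1.588
```

```text
shift cm [ 0.01  0.06 -0.  ] turn [ 0.    -0.005  0.   ] t 4.52
pos [0.589  0.1384 0.1156] rot [-1.571 -0.     1.583] F [ 0.47 -0.15 -0.47] M [ 0.006 -0.033 -0.029] w 0.0388 q [ 0.17  0.74 -0.76  1.72  0.61  0.93  0.75]
```

arm_command(moves=[{"rx": 0, "ry": 0, "rz": 0, "x": 0, "y": 0, "z": 0, "gripper": -1}, {"rx": 0, "ry": 0, "rz": 0, "x": 0, "y": 0, "z": 0, "gripper": -1}, {"rx": 0, "ry": 0, "rz": 0, "x": 0, "y": 0, "z": 0, "gripper": -1}])

```text
clock: 4.77
position: [0.5889, 0.1391, 0.1156]
tool_rot: [-1.571, -0.001, 1.583]
force: [0.4, 3.5, 4.5]
grip_width: 0.0127
```

```bash
python3 to.py .589 .1385 .115 1.588
```

```text
shift cm [-0.06  0.06 -0.01] turn [ 0.001 -0.005  0.001] t 4.77
pos [0.5889 0.1391 0.1156] rot [-1.571e+00 -1.000e-03  1.583e+00] F [0.4  3.46 4.52] M [ 0.669  0.115 -0.084] w 0.0127 q [ 0.17  0.74 -0.76  1.72  0.61  0.93  0.75]
```

arm_command(moves=[{"rx": 0, "ry": -0.02, "rz": 0, "x": 0, "y": 0, "z": 0, "gripper": -1}, {"rx": 0, "ry": -0.04, "rz": 0, "x": 0, "y": 0, "z": 0, "gripper": -1}, {"rx": 0, "ry": -0.06, "rz": 0, "x": 0, "y": 0.01, "z": 0, "gripper": -1}, {"rx": 0, "ry": -0.08, "rz": 0, "x": 0, "y": 0.02, "z": 0, "gripper": -1}])

```text
clock: 5.1
position: [0.589, 0.139, 0.1155]
tool_rot: [-1.571, -0.001, 1.666]
force: [-1.3, 4.5, 8.5]
grip_width: 0.0127
```

```bash
python3 to.py .589 .1385 .115 1.588
```

```text
shift cm [-0.05  0.05  0.  ] turn [0.001 0.078 0.001] t 5.1
pos [0.589  0.139  0.1155] rot [-1.571e+00 -1.000e-03  1.666e+00] F [-1.34  4.49  8.53] M [ 1.035  0.431 -0.209] w 0.0127 q [ 0.18  0.75 -0.78  1.72  0.63  0.94  0.82]
```

```bash
cat > mark.py <<'E'
from h import *
def m(im,n):
    hsv=cv2.cvtColor(im,cv2.COLOR_RGB2HSV).astype(int)
    u0,v0=proj(n,[[.584,.176,.064]])[0]; u0,v0=int(u0),int(v0)
    A=im[v0-8:v0+9,u0-8:u0+9].astype(float); w=np.clip(A[...,0]-np.maximum(A[...,1],A[...,2])-50,0,None)
    vv,uu=np.mgrid[v0-8:v0+9,u0-8:u0+9]
    # exclude orange/brass: require g~b
    w*=(abs(A[...,1]-A[...,2])<35)
    if w.sum()<50: return None
    p=pixz(n,[[ (w*uu).sum()/w.sum(),(w*vv).sum()/w.sum()]],.064)[0]; th=np.radians(8.5)
    return np.array([np.cos(th)*p[0]+np.sin(th)*p[1],-np.sin(th)*p[0]+np.cos(th)*p[1]])*1000
if __name__=="__main__":
    for n in ("side","top"):
        a=m(np.load(f"pics/{n}0_im.npy"),n); b=m(bot.grab_frame(n)[0],n); print(n,a,b,None if a is None or b is None else b-a)
E
python3 mark.py
```

```text
side [604.7452199   88.44569375] [602.41227689  87.94265434] [-2.33294301 -0.50303941]
top [609.20022941  79.92367521] [602.10221255  87.7043109 ] [-7.09801686  7.78063569]
```

arm_command(moves=[{"rx": 0, "ry": -0.02, "rz": 0, "x": 0, "y": -0.02, "z": 0, "gripper": -1}, {"rx": 0, "ry": -0.04, "rz": 0, "x": 0, "y": -0.02, "z": 0, "gripper": -1}])

```text
clock: 5.37
position: [0.5889, 0.139, 0.1155]
tool_rot: [-1.571, -0.001, 1.705]
force: [0.0, 4.7, 2.5]
grip_width: 0.0128
```

```bash
python3 to.py .589 .1385 .115 1.588; python3 mark.py
```

```text
shift cm [-0.05  0.05 -0.  ] turn [0.001 0.117 0.001] t 5.37
pos [0.5889 0.139  0.1155] rot [-1.571e+00 -1.000e-03  1.705e+00] F [0.   4.74 2.47] M [ 1.226  0.09  -0.269] w 0.0128 q [ 0.19  0.75 -0.79  1.72  0.64  0.94  0.85]
side [604.7452199   88.44569375] [602.35266109  87.95494029] [-2.39255881 -0.49075345]
top [609.20022941  79.92367521] [602.00129426  87.75022953] [-7.19893515  7.82655432]
```

arm_command(moves=[{"rx": 0, "ry": -0.02, "rz": 0, "x": 0, "y": 0.01, "z": 0, "gripper": -1}, {"rx": 0, "ry": -0.04, "rz": 0, "x": 0, "y": 0.01, "z": 0, "gripper": -1}, {"rx": 0, "ry": -0.05, "rz": 0, "x": 0, "y": 0.01, "z": 0, "gripper": -1}])

```text
clock: 5.72
position: [0.5889, 0.139, 0.1154]
tool_rot: [-1.571, -0.001, 1.756]
force: [0.0, 6.1, 3.7]
grip_width: 0.013
```

```bash
python3 to.py .589 .1385 .115 1.588; python3 mark.py
```

```text
shift cm [-0.05  0.04  0.  ] turn [0.    0.168 0.001] t 5.72
pos [0.5889 0.139  0.1154] rot [-1.571e+00 -1.000e-03  1.756e+00] F [0.02 6.1  3.66] M [ 1.14   0.077 -0.318] w 0.013 q [ 0.19  0.75 -0.8   1.72  0.65  0.95  0.9 ]
side [604.7452199   88.44569375] [602.36428709  87.96684151] [-2.38093281 -0.47885224]
top [609.20022941  79.92367521] [602.11128323  87.35941007] [-7.08894618  7.43573486]
```

arm_command(moves=[{"rx": 0, "ry": -0.02, "rz": 0, "x": 0, "y": 0.01, "z": 0, "gripper": -1}, {"rx": 0, "ry": -0.04, "rz": 0, "x": 0, "y": 0.01, "z": 0, "gripper": -1}, {"rx": 0, "ry": -0.05, "rz": 0, "x": 0, "y": 0.01, "z": 0, "gripper": -1}])

```text
clock: 6.07
position: [0.5889, 0.139, 0.1153]
tool_rot: [-1.571, -0.001, 1.806]
force: [-0.3, 4.9, 3.5]
grip_width: 0.0129
```

```bash
python3 to.py .589 .1385 .115 1.588; python3 mark.py
```

```text
shift cm [-0.05  0.03  0.  ] turn [0.    0.218 0.001] t 6.07
pos [0.5889 0.139  0.1153] rot [-1.571e+00 -1.000e-03  1.806e+00] F [-0.28  4.92  3.48] M [ 1.273  0.11  -0.356] w 0.0129 q [ 0.2   0.76 -0.81  1.72  0.65  0.95  0.94]
side [604.7452199   88.44569375] [602.2096553   87.98963148] [-2.5355646  -0.45606226]
top [609.20022941  79.92367521] [601.75867792  87.01628581] [-7.44155149  7.09261061]
```

arm_command(moves=[{"rx": 0, "ry": -0.02, "rz": 0, "x": 0, "y": 0.01, "z": 0, "gripper": -1}, {"rx": 0, "ry": -0.04, "rz": 0, "x": 0, "y": 0.01, "z": 0, "gripper": -1}])

```text
clock: 6.33
position: [0.5889, 0.139, 0.1152]
tool_rot: [-1.571, -0.001, 1.845]
force: [-0.6, 6.3, 4.0]
grip_width: 0.0128
```

```bash
python3 to.py .589 .1385 .115 1.588; python3 mark.py
```

```text
shift cm [-0.05  0.02  0.01] turn [0.001 0.257 0.001] t 6.33
pos [0.5889 0.139  0.1152] rot [-1.571e+00 -1.000e-03  1.845e+00] F [-0.55  6.28  4.01] M [ 1.28   0.215 -0.412] w 0.0128 q [ 0.21  0.76 -0.82  1.72  0.66  0.96  0.97]
side [604.7452199   88.44569375] [601.20098076  87.87902652] [-3.54423914 -0.56666722]
top [609.20022941  79.92367521] [600.72399167  86.58620742] [-8.47623774  6.66253222]
```

arm_command(moves=[{"rx": 0, "ry": -0.02, "rz": 0, "x": 0, "y": 0, "z": 0, "gripper": -1}, {"rx": 0, "ry": -0.05, "rz": 0, "x": 0, "y": 0, "z": 0, "gripper": -1}, {"rx": 0, "ry": -0.05, "rz": 0, "x": 0, "y": 0, "z": 0, "gripper": -1}, {"rx": 0, "ry": -0.05, "rz": 0, "x": 0, "y": 0, "z": 0, "gripper": -1}])

```text
clock: 6.77
position: [0.5889, 0.139, 0.1152]
tool_rot: [-1.572, -0.001, 1.894]
force: [-1.1, 5.5, 4.7]
grip_width: 0.0127
```

```bash
python3 to.py .589 .1385 .115 1.588; python3 mark.py
```

```text
shift cm [-0.05  0.02  0.01] turn [0.001 0.306 0.001] t 6.77
pos [0.5889 0.139  0.1152] rot [-1.572e+00 -1.000e-03  1.894e+00] F [-1.14  5.52  4.73] M [ 1.303  0.183 -0.551] w 0.0127 q [ 0.21  0.76 -0.83  1.72  0.67  0.96  1.02]
side [604.7452199   88.44569375] [599.49279601  87.62651839] [-5.25242389 -0.81917535]
top [609.20022941  79.92367521] [599.31080098  87.0538468 ] [-9.88942843  7.1301716 ]
```

arm_command(moves=[{"rx": 0, "ry": 0.06, "rz": 0, "x": 0, "y": 0, "z": 0, "gripper": -1}, {"rx": 0, "ry": 0.12, "rz": 0, "x": 0, "y": 0, "z": 0, "gripper": -1}, {"rx": 0, "ry": 0.18, "rz": 0, "x": 0, "y": 0, "z": 0, "gripper": -1}, {"rx": 0, "ry": 0.25, "rz": 0, "x": 0, "y": -0.01, "z": 0, "gripper": -1}, {"rx": 0, "ry": 0.32, "rz": 0, "x": 0, "y": -0.03, "z": 0, "gripper": -1}])

```text
clock: 7.28
position: [0.5889, 0.1389, 0.1155]
tool_rot: [-1.571, -0.001, 1.572]
force: [-0.5, 5.9, 3.0]
grip_width: 0.0129
```

```bash
python3 to.py .589 .1385 .115 1.588; python3 mark.py
```

```text
shift cm [-0.04  0.05 -0.01] turn [ 0.    -0.016  0.001] t 7.28
pos [0.5889 0.1389 0.1155] rot [-1.571e+00 -1.000e-03  1.572e+00] F [-0.48  5.87  2.99] M [1.146 0.199 0.295] w 0.0129 q [ 0.17  0.74 -0.76  1.72  0.61  0.93  0.74]
side [604.7452199   88.44569375] [607.00421527  88.31894586] [ 2.25899537 -0.12674789]
top [609.20022941  79.92367521] None None
```

arm_command(moves=[{"rx": 0, "ry": 0.08, "rz": 0, "x": 0, "y": -0.02, "z": 0, "gripper": -1}, {"rx": 0, "ry": 0.16, "rz": 0, "x": 0, "y": -0.04, "z": 0, "gripper": -1}, {"rx": 0, "ry": 0.24, "rz": 0, "x": 0, "y": -0.06, "z": 0, "gripper": -1}, {"rx": 0, "ry": 0.32, "rz": 0, "x": 0, "y": -0.08, "z": 0, "gripper": -1}, {"rx": 0, "ry": 0.4, "rz": 0, "x": 0, "y": -0.1, "z": 0, "gripper": -1}])

```text
clock: 7.8
position: [0.5888, 0.1388, 0.1164]
tool_rot: [-1.571, -0.001, 1.173]
force: [-0.1, 4.1, 4.2]
grip_width: 0.013
```

```bash
python3 to.py .589 .1385 .115 1.588; python3 mark.py
```

```text
shift cm [-0.02  0.14 -0.03] turn [ 0.    -0.415  0.001] t 7.8
pos [0.5888 0.1388 0.1164] rot [-1.571e+00 -1.000e-03  1.173e+00] F [-0.1   4.1   4.21] M [0.969 0.284 0.29 ] w 0.013 q [ 0.11  0.71 -0.66  1.73  0.54  0.9   0.39]
side [604.7452199   88.44569375] [607.18270955  88.46208388] [2.43748965 0.01639013]
top [609.20022941  79.92367521] None None
```

arm_command(moves=[{"rx": 0, "ry": 0.08, "rz": 0, "x": 0, "y": -0.02, "z": 0, "gripper": -1}, {"rx": 0, "ry": 0.16, "rz": 0, "x": 0, "y": -0.04, "z": 0, "gripper": -1}, {"rx": 0, "ry": 0.24, "rz": 0, "x": 0, "y": -0.06, "z": 0, "gripper": -1}, {"rx": 0, "ry": 0.32, "rz": 0, "x": 0, "y": -0.08, "z": 0, "gripper": -1}, {"rx": 0, "ry": 0.4, "rz": 0, "x": 0, "y": -0.1, "z": 0, "gripper": -1}])

```text
clock: 8.32
position: [0.5887, 0.1386, 0.1174]
tool_rot: [-1.571, 0.0, 0.775]
force: [-1.9, 4.2, 6.0]
grip_width: 0.0131
```

```bash
python3 to.py .589 .1385 .115 1.588; python3 mark.py
```

```text
shift cm [ 0.02  0.24 -0.02] turn [-0.    -0.813  0.   ] t 8.32
pos [0.5887 0.1386 0.1174] rot [-1.571  0.     0.775] F [-1.94  4.22  6.04] M [0.976 0.557 0.298] w 0.0131 q [ 0.05  0.68 -0.57  1.73  0.46  0.87  0.06]
side [604.7452199   88.44569375] [607.17718631  88.44453486] [ 2.43196641e+00 -1.15888229e-03]
top [609.20022941  79.92367521] None None
```

arm_command(moves=[{"rx": 0, "ry": 0.08, "rz": 0, "x": 0, "y": -0.02, "z": 0, "gripper": -1}, {"rx": 0, "ry": 0.16, "rz": 0, "x": 0, "y": -0.04, "z": 0, "gripper": -1}, {"rx": 0, "ry": 0.24, "rz": 0, "x": 0, "y": -0.06, "z": 0, "gripper": -1}, {"rx": 0, "ry": 0.32, "rz": 0, "x": 0, "y": -0.08, "z": 0, "gripper": -1}, {"rx": 0, "ry": 0.4, "rz": 0, "x": 0, "y": -0.1, "z": 0, "gripper": -1}])

```text
clock: 8.83
position: [0.5886, 0.1385, 0.1184]
tool_rot: [-1.571, 0.0, 0.376]
force: [-3.2, 3.0, 7.5]
grip_width: 0.0131
```

```bash
python3 to.py .589 .1385 .115 1.588; python3 mark.py
```

```text
shift cm [ 0.04  0.34 -0.02] turn [-0.    -1.212 -0.   ] t 8.83
pos [0.5886 0.1385 0.1184] rot [-1.571  0.     0.376] F [-3.19  3.02  7.49] M [0.947 0.818 0.317] w 0.0131 q [-0.01  0.66 -0.47  1.73  0.38  0.84 -0.28]
side [604.7452199   88.44569375] [607.24552485  88.51273366] [2.50030495 0.06703991]
top [609.20022941  79.92367521] None None
```

arm_command(moves=[{"rx": 0, "ry": 0.08, "rz": 0, "x": 0, "y": -0.02, "z": 0, "gripper": -1}, {"rx": 0, "ry": 0.16, "rz": 0, "x": 0, "y": -0.04, "z": 0, "gripper": -1}, {"rx": 0, "ry": 0.24, "rz": 0, "x": 0, "y": -0.06, "z": 0, "gripper": -1}, {"rx": 0, "ry": 0.32, "rz": 0, "x": 0, "y": -0.08, "z": 0, "gripper": -1}, {"rx": 0, "ry": 0.4, "rz": 0, "x": 0, "y": -0.1, "z": 0, "gripper": -1}])

```text
clock: 9.35
position: [0.5884, 0.1383, 0.1193]
tool_rot: [-1.571, 0.001, -0.024]
force: [-4.5, 3.1, 9.4]
grip_width: 0.013
```

```bash
python3 to.py .589 .1385 .115 1.588; python3 mark.py; python3 - <<'E'
from h import *
im,d=bot.grab_frame("side"); cv2.imwrite("pics/side3.png",cv2.resize(im[150:240,140:260,::-1],None,fx=6,fy=6,interpolation=cv2.INTER_CUBIC))
E
```

```text
shift cm [0.06 0.43 0.02] turn [-0.000e+00 -1.612e+00 -1.000e-03] t 9.35
pos [0.5884 0.1383 0.1193] rot [-1.571e+00  1.000e-03 -2.400e-02] F [-4.55  3.09  9.42] M [0.687 1.137 0.335] w 0.013 q [-0.08  0.65 -0.37  1.74  0.3   0.82 -0.61]
side [604.7452199   88.44569375] [607.26283391  88.50448974] [2.51761401 0.058796  ]
top [609.20022941  79.92367521] None None
```

View pics/side3.png

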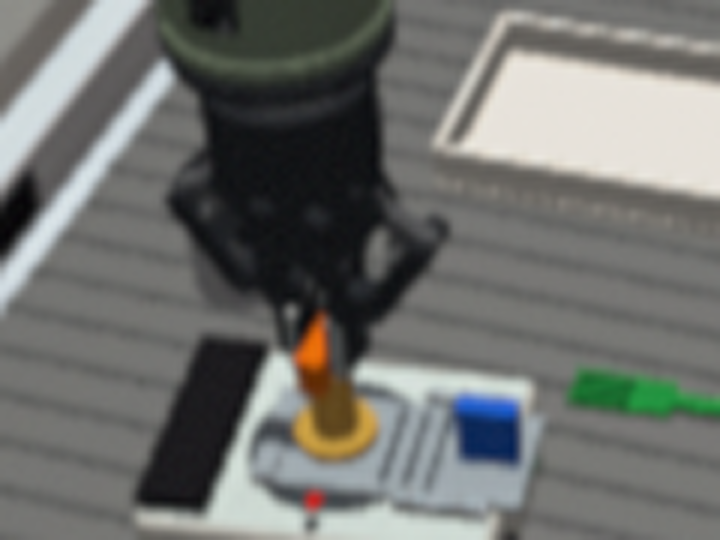

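arm_command(moves=[{"rx": 0, "ry": 0, "rz": 0, "x": 0, "y": 0, "z": 0, "gripper": 1}, {"rx": 0, "ry": 0, "rz": 0, "x": 0, "y": 0, "z": 0, "gripper": 1}, {"rx": 0, "ry": 0, "rz": 0, "x": 0, "y": 0, "z": 0, "gripper": 1}, {"rx": 0, "ry": 0, "rz": 0, "x": 0, "y": -2, "z": 0, "gripper": 1}, {"rx": 0, "ry": 0, "rz": 0, "x": 0, "y": -5, "z": 0, "gripper": 1}])

```text
clock: 9.92
position: [0.5874, 0.1374, 0.1673]
tool_rot: [-1.572, 0.005, -0.025]
force: [0.2, 0.5, 0.6]
grip_width: 0.0723
```

```bash
python3 to.py .5153 .1277 .165 1.717; python3 mark.py
```

```text
shift cm [-7.18  0.27 -1.15] turn [-0.003 -1.742 -0.005] t 9.92
pos [0.5874 0.1374 0.1673] rot [-1.572  0.005 -0.025] F [0.18 0.51 0.61] M [ 0.015 -0.011  0.059] w 0.0723 q [-0.06  0.59 -0.39  1.7   0.27  0.91 -0.58]
side [604.7452199   88.44569375] [604.71313431  88.46261831] [-0.03208559  0.01692456]
top [609.20022941  79.92367521] None None
```

arm_command(moves=[{"rx": 0, "ry": -0.12, "rz": 0, "x": -1.5, "y": 0, "z": -0.2, "gripper": 1}, {"rx": 0, "ry": -0.24, "rz": 0, "x": -3, "y": 0, "z": -0.5, "gripper": 1}, {"rx": 0, "ry": -0.36, "rz": 0, "x": -4.5, "y": 0, "z": -0.7, "gripper": 1}, {"rx": 0, "ry": -0.48, "rz": 0, "x": -6, "y": 0, "z": -1, "gripper": 1}, {"rx": 0, "ry": -0.6, "rz": 0, "x": -7.2, "y": 0, "z": -1.15, "gripper": 1}])

```text
clock: 10.43
position: [0.5155, 0.1281, 0.169]
tool_rot: [-1.571, 0.001, 0.58]
force: [0.9, -0.4, 0.3]
grip_width: 0.0853
```

arm_command(moves=[{"rx": 0, "ry": -0.12, "rz": 0, "x": 0, "y": 0, "z": 0, "gripper": 1}, {"rx": 0, "ry": -0.24, "rz": 0, "x": 0, "y": 0, "z": 0, "gripper": 1}, {"rx": 0, "ry": -0.36, "rz": 0, "x": 0, "y": 0, "z": 0, "gripper": 1}, {"rx": 0, "ry": -0.48, "rz": 0, "x": 0, "y": 0, "z": 0, "gripper": 1}, {"rx": 0, "ry": -0.6, "rz": 0, "x": 0, "y": 0, "z": 0, "gripper": 1}])

```text
clock: 10.85
position: [0.5166, 0.1284, 0.1691]
tool_rot: [-1.571, 0.0, 1.18]
force: [-1.3, 0.1, -0.7]
grip_width: 0.0852
```

```bash
python3 to.py .5153 .1274 .165 1.719; python3 - <<'E'
from h import *
for n in ("side","top"):
    im,d=bot.grab_frame(n); np.save(f"pics/{n}4_im.npy",im); np.save(f"pics/{n}4_d.npy",d); x0,y0,w,h=(170,90,120,90) if n=="top" else (140,160,120,90)
    cv2.imwrite(f"pics/{n}4.png",cv2.resize(im[y0:y0+h,x0:x0+w,::-1],None,fx=6,fy=6,interpolation=cv2.INTER_CUBIC))
    W=cloud(n,d); z=W[...,2]; hsv=cv2.cvtColor(im,cv2.COLOR_RGB2HSV)
    m=(abs(W[...,0]-.58)<.13)&(abs(W[...,1]-.13)<.13)&(hsv[...,0]<14)&(hsv[...,1]>170)&(hsv[...,2]>150)&(z>.1)
    print(n,m.sum(),np.percentile(z[m],[5,50,90]) if m.sum() else '')
E
```

```text
shift cm [-0.14  0.41  0.08] turn [ 0.    -0.539 -0.   ] t 10.85
pos [0.5166 0.1284 0.1691] rot [-1.571  0.     1.18 ] F [-1.32  0.07 -0.74] M [-0.001  0.007 -0.003] w 0.0852 q [ 0.16  0.54 -0.71  1.88  0.44  0.89  0.42]
side 40 [0.13488717 0.13773848 0.13949365]
top 0
```

View pics/side4.png

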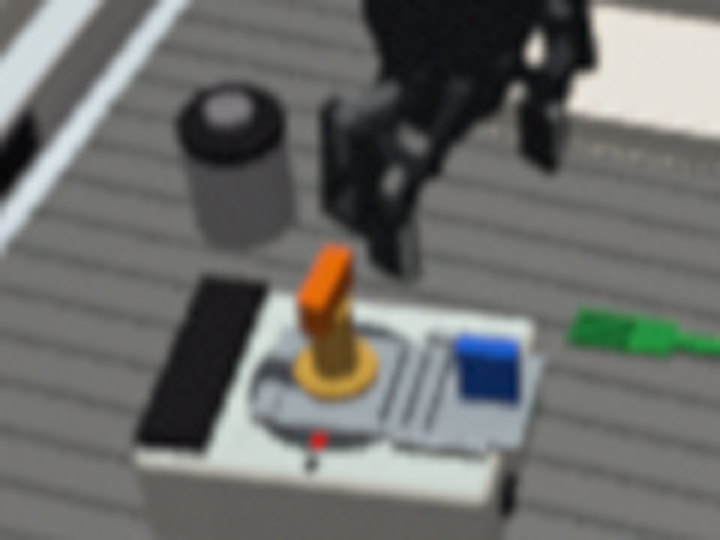

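arm_command(moves=[{"rx": 0, "ry": -0.11, "rz": 0, "x": -0.1, "y": 0, "z": 0.05, "gripper": 1}, {"rx": 0, "ry": -0.22, "rz": 0, "x": -0.14, "y": 1, "z": 0.08, "gripper": 1}, {"rx": 0, "ry": -0.33, "rz": 0, "x": -0.14, "y": 2, "z": 0.08, "gripper": 1}, {"rx": 0, "ry": -0.44, "rz": 0, "x": -0.14, "y": 3, "z": 0.08, "gripper": 1}, {"rx": 0, "ry": -0.54, "rz": 0, "x": -0.14, "y": 4, "z": 0.08, "gripper": 1}])

```text
clock: 11.37
position: [0.5153, 0.1276, 0.1287]
tool_rot: [-1.571, 0.0, 1.714]
force: [1.1, 0.6, 0.1]
grip_width: 0.0854
```

```bash
python3 to.py .5153 .1274 .077 1.719
```

```text
shift cm [-0.02  5.17 -0.  ] turn [-0.    -0.005 -0.   ] t 11.37
pos [0.5153 0.1276 0.1287] rot [-1.571  0.     1.714] F [1.06 0.64 0.05] M [-0.032 -0.013 -0.056] w 0.0854 q [ 0.22  0.63 -0.8   1.91  0.59  0.85  0.82]
```

arm_command(moves=[{"rx": 0, "ry": 0, "rz": 0, "x": 0, "y": 1.5, "z": 0, "gripper": 1}, {"rx": 0, "ry": 0, "rz": 0, "x": 0, "y": 3, "z": 0, "gripper": 1}, {"rx": 0, "ry": 0, "rz": 0, "x": 0, "y": 4.2, "z": 0, "gripper": 1}, {"rx": 0, "ry": 0, "rz": 0, "x": 0, "y": 5, "z": 0, "gripper": 1}, {"rx": 0, "ry": 0, "rz": 0, "x": 0, "y": 5, "z": 0, "gripper": 1}])

```text
clock: 11.78
position: [0.5146, 0.1276, 0.0779]
tool_rot: [-1.569, 0.0, 1.712]
force: [-0.6, -0.2, 0.7]
grip_width: 0.0854
```

```bash
python3 to.py .5153 .1274 .077 1.719; python3 - <<'E'
from h import *
for n in ("side",):
    im,d=bot.grab_frame(n); x0,y0,w,h=(170,90,120,90) if n=="top" else (140,160,120,90)
    cv2.imwrite(f"pics/{n}5.png",cv2.resize(im[y0:y0+h,x0:x0+w,::-1],None,fx=6,fy=6,interpolation=cv2.INTER_CUBIC))
E
```

```text
shift cm [-0.03  0.09 -0.07] turn [-0.002 -0.007 -0.   ] t 11.78
pos [0.5146 0.1276 0.0779] rot [-1.569  0.     1.712] F [-0.57 -0.18  0.68] M [-0.    -0.005  0.007] w 0.0854 q [ 0.17  0.7  -0.74  1.94  0.67  0.77  0.76]
```

View pics/side5.png

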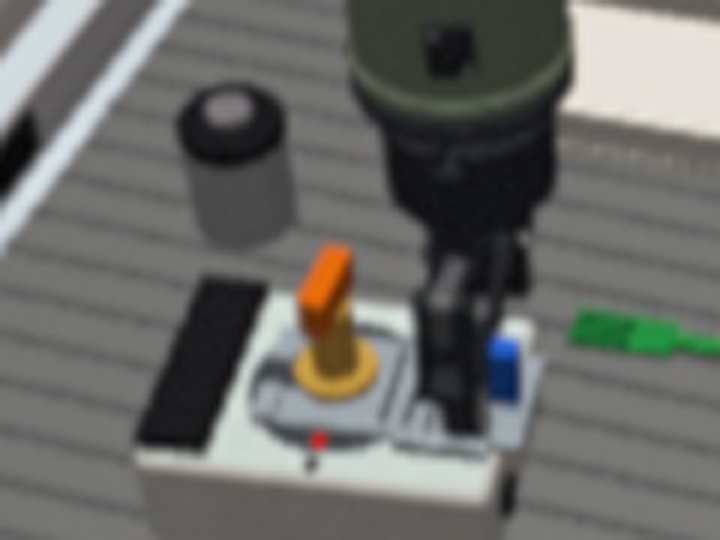

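arm_command(moves=[{"rx": 0, "ry": 0, "rz": 0, "x": 0, "y": 0, "z": 0, "gripper": -1}, {"rx": 0, "ry": 0, "rz": 0, "x": 0, "y": 0, "z": 0, "gripper": -1}, {"rx": 0, "ry": 0, "rz": 0, "x": 0, "y": 0, "z": 0, "gripper": -1}, {"rx": 0, "ry": 0, "rz": 0, "x": 0, "y": 0, "z": 0, "gripper": -1}, {"rx": 0, "ry": 0, "rz": 0, "x": 0, "y": 0, "z": 0, "gripper": -1}], squeeze=50)

```text
clock: 12.25
position: [0.5154, 0.1278, 0.0796]
tool_rot: [-1.571, 0.0, 1.713]
force: [-0.8, -0.3, -0.9]
grip_width: 0.0255
```

arm_command(moves=[{"rx": 0, "ry": 0, "rz": 0, "x": 0, "y": 0, "z": 0, "gripper": -1}, {"rx": 0, "ry": 0, "rz": 0, "x": 0, "y": 0, "z": 0, "gripper": -1}, {"rx": 0, "ry": 0, "rz": 0, "x": 0, "y": 0, "z": 0, "gripper": -1}])

```text
clock: 12.5
position: [0.5154, 0.1279, 0.0796]
tool_rot: [-1.571, -0.0, 1.713]
force: [-1.0, -0.3, 6.4]
grip_width: 0.0111
```

```bash
python3 to.py .5153 .1274 .077 1.719
```

```text
shift cm [-0.05  0.26  0.02] turn [ 0.    -0.006  0.   ] t 12.5
pos [0.5154 0.1279 0.0796] rot [-1.571 -0.     1.713] F [-0.97 -0.33  6.42] M [-0.085  0.279  0.05 ] w 0.0111 q [ 0.17  0.7  -0.74  1.94  0.67  0.77  0.76]
```

arm_command(moves=[{"rx": 0, "ry": 0, "rz": 0, "x": 0, "y": -0.02, "z": 0.2, "gripper": -1}, {"rx": 0, "ry": 0, "rz": 0, "x": 0, "y": -0.02, "z": 0.5, "gripper": -1}, {"rx": 0, "ry": 0, "rz": 0, "x": 0, "y": -0.02, "z": 0.8, "gripper": -1}, {"rx": 0, "ry": 0, "rz": 0, "x": 0, "y": -0.02, "z": 1.1, "gripper": -1}], squeeze=70)

```text
clock: 12.83
position: [0.5043, 0.1263, 0.0797]
tool_rot: [-1.571, -0.0, 1.713]
force: [3.8, -0.5, 3.0]
grip_width: 0.0105
```

```bash
python3 to.py .5153 .1274 .077 1.719
```

```text
shift cm [-0.05  0.27 -1.1 ] turn [ 0.001 -0.006  0.   ] t 12.83
pos [0.5043 0.1263 0.0797] rot [-1.571 -0.     1.713] F [ 3.79 -0.53  3.04] M [ 0.145 -0.715 -0.02 ] w 0.0105 q [ 0.18  0.68 -0.74  1.97  0.67  0.75  0.75]
```

arm_command(moves=[{"rx": 0, "ry": 0, "rz": 0, "x": 0, "y": 0, "z": 0.5, "gripper": -1}, {"rx": 0, "ry": 0, "rz": 0, "x": 0, "y": 0, "z": 1, "gripper": -1}, {"rx": 0, "ry": 0, "rz": 0, "x": 0, "y": 0, "z": 1.5, "gripper": -1}, {"rx": 0, "ry": 0, "rz": 0, "x": 0, "y": 0, "z": 2, "gripper": -1}, {"rx": 0, "ry": 0, "rz": 0, "x": 0, "y": 0, "z": 2.5, "gripper": -1}])

```text
clock: 13.25
position: [0.4792, 0.1227, 0.0796]
tool_rot: [-1.571, -0.0, 1.713]
force: [3.3, 0.6, 3.7]
grip_width: 0.0111
```

```bash
python3 to.py .5153 .1274 .077 1.719; python3 - <<'E'
from h import *
for n in ("side",):
    im,d=bot.grab_frame(n); x0,y0,w,h=(170,90,120,90) if n=="top" else (140,160,120,90)
    cv2.imwrite(f"pics/{n}6.png",cv2.resize(im[y0:y0+h,x0:x0+w,::-1],None,fx=6,fy=6,interpolation=cv2.INTER_CUBIC))
E
```

```text
shift cm [-0.04  0.26 -3.64] turn [ 0.    -0.006  0.   ] t 13.25
pos [0.4792 0.1227 0.0796] rot [-1.571 -0.     1.713] F [3.25 0.61 3.74] M [ 0.132 -0.89   0.024] w 0.0111 q [ 0.18  0.66 -0.74  2.03  0.68  0.72  0.72]
```

View pics/side6.png

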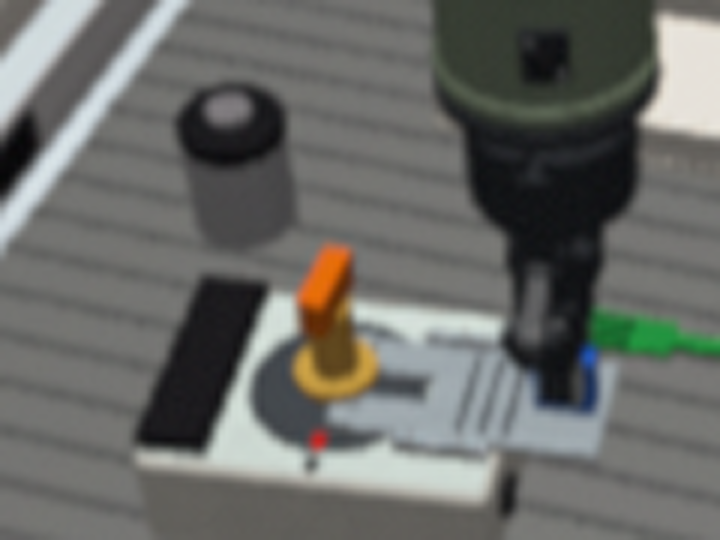

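arm_command(moves=[{"rx": 0, "ry": 0, "rz": 0, "x": 0, "y": 0, "z": 0.7, "gripper": -1}, {"rx": 0, "ry": 0, "rz": 0, "x": 0, "y": 0, "z": 1.4, "gripper": -1}, {"rx": 0, "ry": 0, "rz": 0, "x": 0, "y": 0, "z": 2.1, "gripper": -1}, {"rx": 0, "ry": 0, "rz": 0, "x": 0, "y": 0, "z": 2.8, "gripper": -1}, {"rx": 0, "ry": 0, "rz": 0, "x": 0, "y": 0, "z": 3.5, "gripper": -1}])

```text
clock: 13.72
position: [0.4441, 0.1176, 0.0794]
tool_rot: [-1.57, 0.0, 1.713]
force: [2.1, -0.3, 1.7]
grip_width: 0.0106
```

```bash
python3 to.py .5153 .1274 .077 1.719; python3 - <<'E'
from h import *
for n in ("side",):
    im,d=bot.grab_frame(n); x0,y0,w,h=(170,90,120,90) if n=="top" else (160,160,120,90)
    cv2.imwrite(f"pics/{n}7.png",cv2.resize(im[y0:y0+h,x0:x0+w,::-1],None,fx=6,fy=6,interpolation=cv2.INTER_CUBIC))
E
```

```text
shift cm [-0.04  0.24 -7.19] turn [-0.    -0.006 -0.   ] t 13.72
pos [0.4441 0.1176 0.0794] rot [-1.57   0.     1.713] F [ 2.12 -0.29  1.71] M [ 0.159 -0.722 -0.008] w 0.0106 q [ 0.18  0.61 -0.75  2.12  0.69  0.67  0.67]
```

View pics/side7.png

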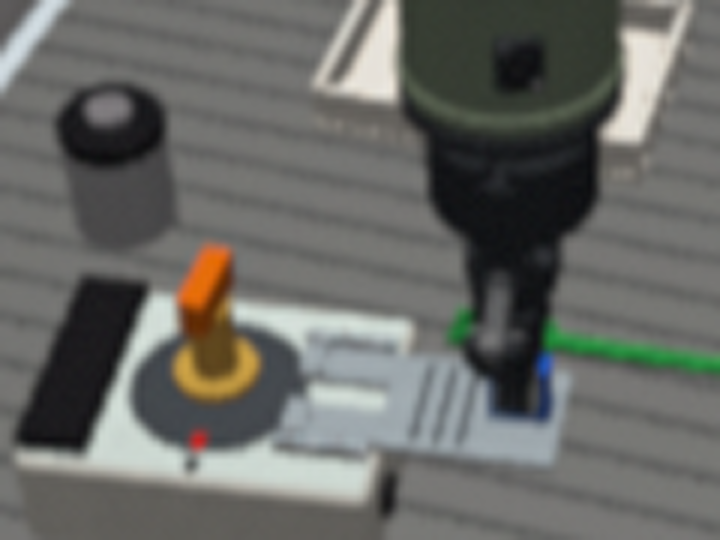

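arm_command(moves=[{"rx": 0, "ry": 0, "rz": 0, "x": 0, "y": -0.3, "z": 0, "gripper": -1}, {"rx": 0, "ry": 0, "rz": 0, "x": 0, "y": -0.8, "z": 0, "gripper": -1}, {"rx": 0, "ry": 0, "rz": 0, "x": 0, "y": -1.5, "z": 0, "gripper": -1}, {"rx": 0, "ry": 0, "rz": 0, "x": 0, "y": -2.5, "z": 0, "gripper": -1}, {"rx": 0, "ry": 0, "rz": 0, "x": 0, "y": -3.5, "z": 0, "gripper": -1}], squeeze=90)

```text
clock: 14.18
position: [0.445, 0.1178, 0.1155]
tool_rot: [-1.57, -0.0, 1.713]
force: [-0.1, -0.3, -2.2]
grip_width: 0.0101
```

```bash
python3 to.py .509 -.1824 .115 1.614; python3 - <<'E'
from h import *
for n in ("side",):
    im,d=bot.grab_frame(n); x0,y0,w,h=(170,90,120,90) if n=="top" else (160,150,120,90)
    cv2.imwrite(f"pics/{n}8.png",cv2.resize(im[y0:y0+h,x0:x0+w,::-1],None,fx=6,fy=6,interpolation=cv2.INTER_CUBIC))
E
```

```text
shift cm [-30.63   0.04  -2.09] turn [-0.     0.099  0.   ] t 14.18
pos [0.445  0.1178 0.1155] rot [-1.57  -0.     1.713] F [-0.09 -0.31 -2.2 ] M [ 0.029  0.035 -0.008] w 0.0101 q [ 0.23  0.56 -0.81  2.09  0.61  0.74  0.74]
```

View pics/side8.png

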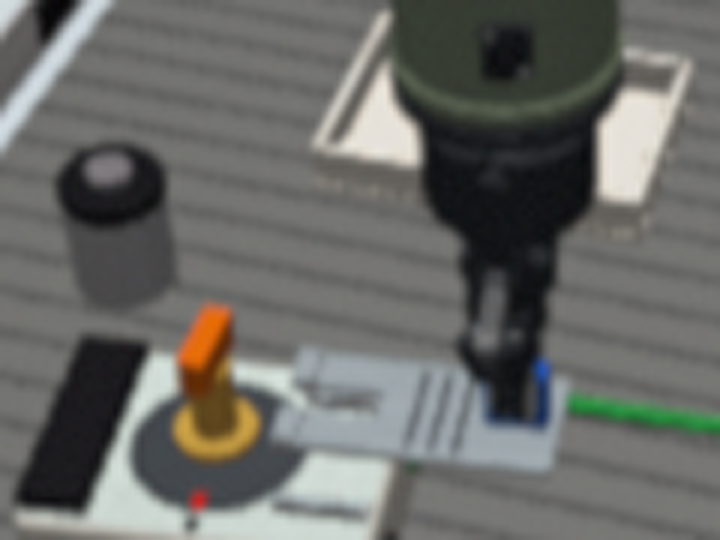

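arm_command(moves=[{"rx": 0, "ry": 0.01, "rz": 0, "x": -2, "y": 0, "z": -0.2, "gripper": -1}, {"rx": 0, "ry": 0.02, "rz": 0, "x": -5, "y": 0, "z": -0.4, "gripper": -1}, {"rx": 0, "ry": 0.03, "rz": 0, "x": -8, "y": 0, "z": -0.6, "gripper": -1}, {"rx": 0, "ry": 0.04, "rz": 0, "x": -11, "y": 0, "z": -0.8, "gripper": -1}, {"rx": 0, "ry": 0.05, "rz": 0, "x": -14, "y": 0, "z": -1, "gripper": -1}])

```text
clock: 14.65
position: [0.475, -0.021, 0.115]
tool_rot: [-1.571, 0.0, 1.662]
force: [1.4, 0.8, -1.3]
grip_width: 0.0101
```

```bash
python3 to.py .509 -.1824 .115 1.614
```

```text
shift cm [-1.639e+01  1.000e-02 -1.910e+00] turn [ 0.001  0.048 -0.   ] t 14.65
pos [ 0.475 -0.021  0.115] rot [-1.571  0.     1.662] F [ 1.39  0.76 -1.26] M [0.036 0.042 0.008] w 0.0101 q [ 0.51  0.57 -0.79  2.06  0.6   0.75  1.01]
```

arm_command(moves=[{"rx": 0, "ry": 0.01, "rz": 0, "x": -3.5, "y": 0, "z": -0.5, "gripper": -1}, {"rx": 0, "ry": 0.02, "rz": 0, "x": -7, "y": 0, "z": -0.9, "gripper": -1}, {"rx": 0, "ry": 0.03, "rz": 0, "x": -10.5, "y": 0, "z": -1.3, "gripper": -1}, {"rx": 0, "ry": 0.04, "rz": 0, "x": -14, "y": 0, "z": -1.7, "gripper": -1}, {"rx": 0, "ry": 0.05, "rz": 0, "x": -16.4, "y": 0, "z": -1.9, "gripper": -1}])

```text
clock: 15.07
position: [0.5089, -0.1847, 0.1149]
tool_rot: [-1.571, 0.001, 1.61]
force: [-0.6, -0.3, -1.2]
grip_width: 0.0102
```

arm_command(moves=[{"rx": 0, "ry": 0, "rz": 0, "x": 0, "y": 0, "z": 0, "gripper": -1}, {"rx": 0, "ry": 0, "rz": 0, "x": 0, "y": 0, "z": 0, "gripper": -1}])

```text
clock: 15.23
position: [0.5086, -0.1824, 0.1147]
tool_rot: [-1.571, -0.0, 1.61]
force: [-0.4, 0.5, -2.2]
grip_width: 0.0103
```

```bash
python3 to.py .509 -.1824 .115 1.614; python3 - <<'E'
from h import *
for n in ("side","top"):
    im,d=bot.grab_frame(n); np.save(f"pics/{n}9_im.npy",im); np.save(f"pics/{n}9_d.npy",d); x0,y0,w,h=(270,110,120,90) if n=="top" else (190,110,120,90)
    cv2.imwrite(f"pics/{n}9.png",cv2.resize(im[y0:y0+h,x0:x0+w,::-1],None,fx=6,fy=6,interpolation=cv2.INTER_CUBIC))
E
```

```text
shift cm [-0.01 -0.03 -0.04] turn [ 0.    -0.004  0.   ] t 15.23
pos [ 0.5086 -0.1824  0.1147] rot [-1.571 -0.     1.61 ] F [-0.41  0.5  -2.19] M [ 0.069  0.035 -0.034] w 0.0103 q [ 0.77  0.65 -0.75  1.9   0.59  0.83  1.31]
```

View pics/side9.png

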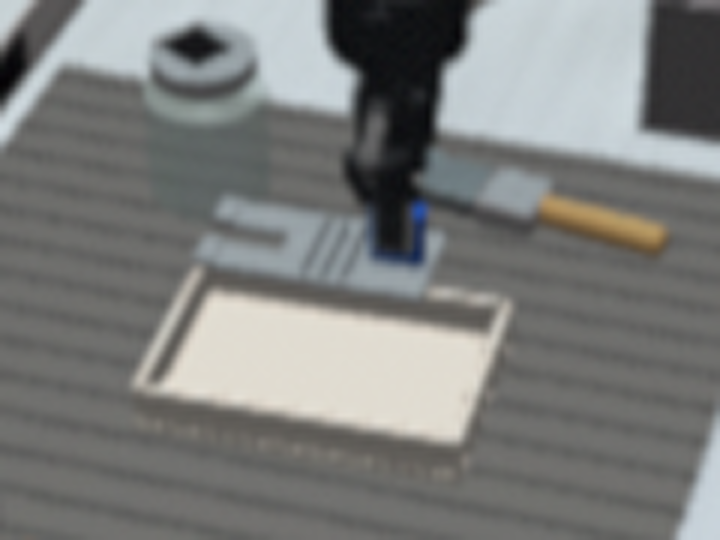

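View pics/top9.png

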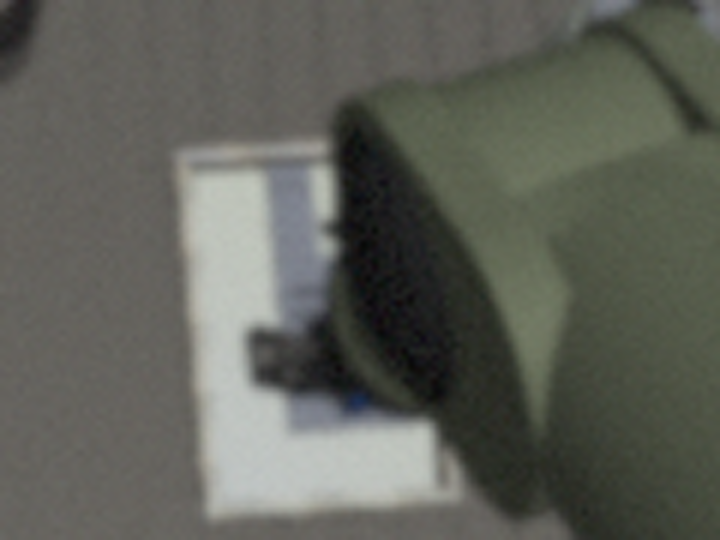

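```bash
python3 - <<'E'
from h import *
n="side"; im=np.load(f"pics/{n}9_im.npy"); W=cloud(n,np.load(f"pics/{n}9_d.npy")); hsv=cv2.cvtColor(im,cv2.COLOR_RGB2HSV)
m=(W[...,2]>.09)&(W[...,2]<.115)&(abs(W[...,0]-.56)<.08)&(abs(W[...,1]+.18)<.06)&(hsv[...,2]>90)&(hsv[...,1]<90)
P=W[m]; A=np.c_[P[:,:2]-P[:,:2].mean(0),np.ones(len(P))]; k,*_=np.linalg.lstsq(A,P[:,2],rcond=None)
r=P[:,2]-A@k; g=abs(r)<.004; k,*_=np.linalg.lstsq(A[g],P[g,2],rcond=None); print(g.sum(),k,P[:,:2].mean(0)); print(cv2.minAreaRect((P[g,:2]*1000).astype(np.float32)))
E
```

```text
375 [ 5.07501140e-03 -6.89539806e-05  1.02978947e-01] [ 0.55717233 -0.17435861]
((554.8950805664062, -179.0482177734375), (129.09963989257812, 65.70935821533203), 1.8509690761566162)
```

arm_command(moves=[{"rx": 0, "ry": 0, "rz": 0, "x": 0, "y": 1.5, "z": 0, "gripper": -1}, {"rx": 0, "ry": 0, "rz": 0, "x": 0, "y": 3.5, "z": 0, "gripper": -1}, {"rx": 0, "ry": 0, "rz": 0, "x": 0, "y": 5.5, "z": 0, "gripper": -1}, {"rx": 0, "ry": 0, "rz": 0, "x": 0, "y": 7, "z": 0, "gripper": -1}, {"rx": 0, "ry": 0, "rz": 0, "x": 0, "y": 7.8, "z": 0, "gripper": -1}])

```text
clock: 15.75
position: [0.5082, -0.1796, 0.0352]
tool_rot: [-1.569, -0.001, 1.615]
force: [-1.2, 0.2, -1.2]
grip_width: 0.0104
```

arm_command(moves=[{"rx": 0, "ry": 0, "rz": 0, "x": 0, "y": 0.2, "z": 0, "gripper": -1}, {"rx": 0, "ry": 0, "rz": 0, "x": 0, "y": 0.4, "z": 0, "gripper": -1}])

```text
clock: 15.92
position: [0.509, -0.1803, 0.0329]
tool_rot: [-1.571, -0.0, 1.614]
force: [0.8, -1.2, -0.0]
grip_width: 0.0103
```

```bash
python3 to.py .509 -.1824 .0257 1.614
```

```text
shift cm [-0.21  0.72  0.01] turn [0. 0. 0.] t 15.92
pos [ 0.509  -0.1803  0.0329] rot [-1.571 -0.     1.614] F [ 0.83 -1.21 -0.02] M [-0.047  0.047  0.042] w 0.0103 q [ 0.69  0.77 -0.65  1.93  0.72  0.69  1.21]
```

arm_command(moves=[{"rx": 0, "ry": 0, "rz": 0, "x": -0.1, "y": 0.15, "z": 0, "gripper": -1}, {"rx": 0, "ry": 0, "rz": 0, "x": -0.1, "y": 0.3, "z": 0, "gripper": -1}, {"rx": 0, "ry": 0, "rz": 0, "x": -0.1, "y": 0.42, "z": 0, "gripper": -1}, {"rx": 0, "ry": 0, "rz": 0, "x": -0.1, "y": 0.52, "z": 0, "gripper": -1}])

```text
clock: 16.25
position: [0.5089, -0.1821, 0.0276]
tool_rot: [-1.571, 0.0, 1.613]
force: [-0.4, -0.2, -1.1]
grip_width: 0.0103
```

```bash
python3 to.py .509 -.1824 .0257 1.614
```

```text
shift cm [-0.03  0.19 -0.  ] turn [ 0.001 -0.001 -0.   ] t 16.25
pos [ 0.5089 -0.1821  0.0276] rot [-1.571  0.     1.613] F [-0.43 -0.18 -1.07] M [ 0.043  0.035 -0.027] w 0.0103 q [ 0.69  0.78 -0.64  1.93  0.73  0.68  1.2 ]
```

arm_command(moves=[{"rx": 0, "ry": 0, "rz": 0, "x": 0, "y": 0.05, "z": 0, "gripper": -1}, {"rx": 0, "ry": 0, "rz": 0, "x": 0, "y": 0.1, "z": 0, "gripper": -1}, {"rx": 0, "ry": 0, "rz": 0, "x": 0, "y": 0.14, "z": 0, "gripper": -1}])

```text
clock: 16.5
position: [0.5088, -0.182, 0.0259]
tool_rot: [-1.571, -0.0, 1.613]
force: [1.0, -0.3, -0.8]
grip_width: 0.0101
```

```bash
python3 to.py .509 -.1824 .0257 1.614
```

```text
shift cm [-0.04  0.02 -0.02] turn [ 0.    -0.001  0.   ] t 16.5
pos [ 0.5088 -0.182   0.0259] rot [-1.571 -0.     1.613] F [ 0.96 -0.28 -0.8 ] M [0.03  0.049 0.037] w 0.0101 q [ 0.69  0.78 -0.64  1.93  0.73  0.68  1.2 ]
```

Not clearly in contact yet; going on in small steps.

arm_command(moves=[{"rx": 0, "ry": 0, "rz": 0, "x": 0, "y": 0.04, "z": 0, "gripper": -1}, {"rx": 0, "ry": 0, "rz": 0, "x": 0, "y": 0.08, "z": 0, "gripper": -1}, {"rx": 0, "ry": 0, "rz": 0, "x": 0, "y": 0.08, "z": 0, "gripper": -1}])

```text
clock: 16.75
position: [0.5088, -0.182, 0.0257]
tool_rot: [-1.571, 0.001, 1.613]
force: [-5.7, 0.9, 14.9]
grip_width: 0.0101
```

```bash
python3 to.py .509 -.1824 .0257 1.614
```

```text
shift cm [-0.04  0.   -0.02] turn [ 0.    -0.001 -0.001] t 16.75
pos [ 0.5088 -0.182   0.0257] rot [-1.571e+00  1.000e-03  1.613e+00] F [-5.69  0.95 14.94] M [ 0.192  1.071 -0.023] w 0.0101 q [ 0.69  0.78 -0.64  1.93  0.74  0.68  1.2 ]
```

arm_command(moves=[{"rx": 0, "ry": 0, "rz": 0, "x": 0, "y": -0.05, "z": 0, "gripper": -1}, {"rx": 0, "ry": 0, "rz": 0, "x": 0, "y": -0.06, "z": 0, "gripper": -0.3}, {"rx": 0, "ry": 0, "rz": 0, "x": 0, "y": -0.06, "z": 0, "gripper": -0.2}, {"rx": 0, "ry": 0, "rz": 0, "x": 0, "y": -0.06, "z": 0, "gripper": -0.2}, {"rx": 0, "ry": 0, "rz": 0, "x": 0, "y": -0.06, "z": 0, "gripper": -0.2}])

```text
clock: 17.17
position: [0.5087, -0.182, 0.0256]
tool_rot: [-1.571, -0.0, 1.613]
force: [0.5, 0.8, -0.1]
grip_width: 0.0342
```

```bash
python3 to.py .509 -.1824 .0257 1.614
```

```text
shift cm [-0.05 -0.01 -0.03] turn [-0.    -0.001  0.   ] t 17.17
pos [ 0.5087 -0.182   0.0256] rot [-1.571 -0.     1.613] F [ 0.48  0.82 -0.14] M [-0.04   0.024 -0.029] w 0.0342 q [ 0.69  0.78 -0.64  1.93  0.73  0.68  1.2 ]
```

Released without load. Raising straight up.

arm_command(moves=[{"rx": 0, "ry": 0, "rz": 0, "x": 0, "y": -1, "z": 0, "gripper": -0.2}, {"rx": 0, "ry": 0, "rz": 0, "x": 0, "y": -3, "z": 0, "gripper": -0.2}, {"rx": 0, "ry": 0, "rz": 0, "x": 0, "y": -6, "z": 0, "gripper": -0.2}, {"rx": 0, "ry": 0, "rz": 0, "x": 0, "y": -9, "z": 0, "gripper": -0.2}, {"rx": 0, "ry": 0, "rz": 0, "x": 0, "y": -13, "z": 0, "gripper": -0.2}])

```text
clock: 17.58
position: [0.5077, -0.1815, 0.1565]
tool_rot: [-1.569, -0.001, 1.614]
force: [0.2, -0.6, 0.2]
grip_width: 0.0342
```

arm_command(moves=[{"rx": 0, "ry": 0, "rz": 0, "x": 0, "y": -3, "z": 2, "gripper": -0.2}, {"rx": 0, "ry": 0, "rz": 0, "x": 0, "y": -5, "z": 5, "gripper": -0.2}, {"rx": 0, "ry": 0, "rz": 0, "x": 0, "y": -5, "z": 8, "gripper": -0.2}, {"rx": 0, "ry": 0, "rz": 0, "x": 0, "y": -5, "z": 8, "gripper": -0.2}])

```text
clock: 17.92
position: [0.4245, -0.1861, 0.2069]
tool_rot: [-1.569, 0.003, 1.612]
force: [0.7, -1.1, -0.0]
grip_width: 0.0342
```

```bash
python3 to.py .509 -.1824 .0257 1.614;  python3 - <<'E'
from h import *
for n in ("side","top"):
    im,d=bot.grab_frame(n); W=cloud(n,d); hsv=cv2.cvtColor(im,cv2.COLOR_RGB2HSV); x,y,z=np.moveaxis(W,-1,0)
    cv2.imwrite(f"pics/{n}10.png",im[:,:,::-1]); x0,y0,w,h=(270,110,120,90) if n=="top" else (190,130,120,90)
    cv2.imwrite(f"pics/{n}10c.png",cv2.resize(im[y0:y0+h,x0:x0+w,::-1],None,fx=6,fy=6,interpolation=cv2.INTER_CUBIC))
    nd=(abs(x-.56)<.13)&(abs(y+.18)<.10)
    def rect(m,l):
        w=W[m]; w=w[~np.isnan(w[:,0])]
        if len(w)>3: print(n,l,len(w),cv2.minAreaRect((w[:,:2]*1000).astype(np.float32)),np.round(np.percentile(w[:,2]*1000,[5,50,95]),1))
    rect(nd&(z>.026)&(z<.042)&(hsv[...,1]<80),'rim'); rect(nd&(hsv[...,0]>100)&(hsv[...,0]<130)&(hsv[...,1]>140)&(z<.07)&(z>.01),'blue')
    p=nd&(abs(x-.555)<.07)&(abs(y+.18)<.036)&(z<.02)&(hsv[...,2]<185)
    rect(p,'plate')
    P=W[p]; A=np.c_[P[:,:2]-P[:,:2].mean(0),np.ones(len(P))]; print(len(P),np.linalg.lstsq(A,P[:,2],rcond=None)[0])
    og=(abs(x-.58)<.13)&(abs(y-.13)<.13)&(hsv[...,0]<14)&(hsv[...,1]>170)&(z>.1); rect(og,'orange')
E
python3 mark.py
```

```text
shift cm [ 0.08 18.11 -8.49] turn [-0.002 -0.002 -0.003] t 17.92
pos [ 0.4245 -0.1861  0.2069] rot [-1.569  0.003  1.612] F [ 0.73 -1.08 -0.03] M [ 0.015 -0.087  0.031] w 0.0342 q [ 0.98  0.41 -0.89  2.    0.41  0.91  1.49]
side rim 453 ((553.7470703125, -178.21176147460938), (190.9936981201172, 141.0511474609375), 2.5612967014312744) [26.7 33.  38.1]
side blue 54 ((509.0769348144531, -175.63812255859375), (22.471532821655273, 9.456245422363281), 5.011516571044922) [21.1 35.4 50. ]
side plate 368 ((554.2213134765625, -177.530517578125), (130.40853881835938, 64.2519302368164), 1.8785239458084106) [10.  13.9 17.7]
368 [-0.00227604  0.00619573  0.01390971]
side orange 72 ((588.7850952148438, 142.7045440673828), (12.785194396972656, 40.26762390136719), 1.5018386840820312) [122.3 136.9 140.4]
top rim 349 ((552.7241821289062, -180.46163940429688), (187.851806640625, 129.9597625732422), 2.9771528244018555) [27.9 34.8 38.5]
top blue 27 ((508.45721435546875, -178.82127380371094), (23.72882080078125, 9.462717056274414), 0.01433649007230997) [47.3 49.4 53.8]
top plate 808 ((554.9946899414062, -179.92398071289062), (136.45748901367188, 67.6787338256836), 2.5035998821258545) [ 8.2 13.1 17.3]
808 [0.00510705 0.00668314 0.01288468]
top orange 62 ((588.0596313476562, 139.17127990722656), (14.229573249816895, 36.775272369384766), 7.3130927085876465) [134.7 137.4 140.5]
side [604.7452199   88.44569375] [604.78049969  88.28342665] [ 0.0352798 -0.1622671]
top [609.20022941  79.92367521] [603.81067957  87.00774699] [-5.38954984  7.08407179]
```

View pics/side10.png

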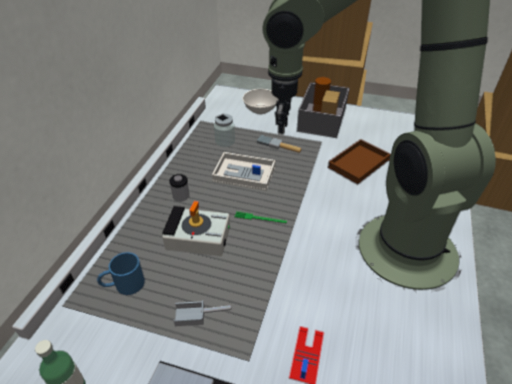

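View pics/side10c.png

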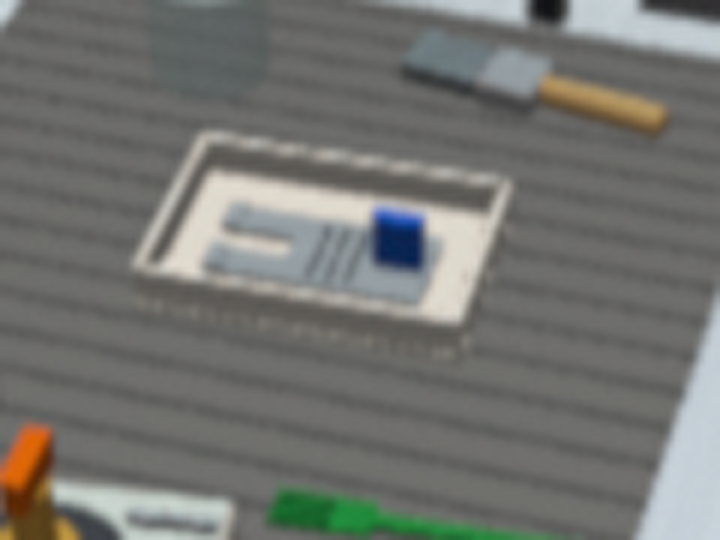

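View pics/top10c.png

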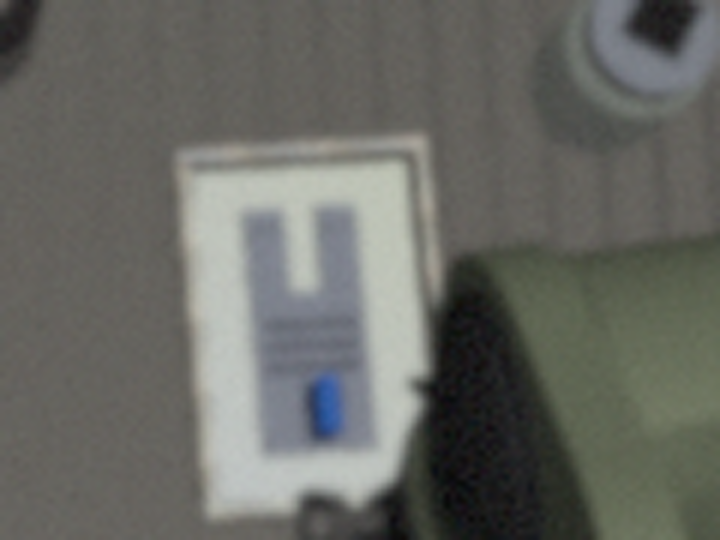

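The plate lies flat, tab up, in the middle of the dish. In the side crop the tab is at about (400,238) with the dish rim round it. The nut is still raised, and its bar top reads about 137 mm. I'll let the arm settle, then hand in.

arm_command(moves=[{"rx": 0, "ry": 0, "rz": 0, "x": 0, "y": 0, "z": 0, "gripper": -0.2}, {"rx": 0, "ry": 0, "rz": 0, "x": 0, "y": 0, "z": 0, "gripper": -0.2}, {"rx": 0, "ry": 0, "rz": 0, "x": 0, "y": 0, "z": 0, "gripper": -0.2}])

```text
clock: 18.37
position: [0.4292, -0.185, 0.2055]
tool_rot: [-1.571, -0.001, 1.614]
force: [0.3, 0.5, -0.3]
grip_width: 0.0345
```

```bash
python3 -c "
from workcell import bot
print(bot.observe()['clock'], bot.job_done())"
```

```text
the job is handed in; nothing more can be done
18.3667 None
```

The grinding plate is out of the grinder and lying flat, tab up, in the middle of the white dish; I handed the job in at 18.4 s.

- **Nut:** Turned anticlockwise, it jammed with the red mark shifted 5.3 mm (about 0.55 N m), short of the damage limit. I then loosened it clockwise by about 1.7 rad. The top of its grip bar rose about 3.5 mm from where it started, which puts the flange roughly 68.5 mm up against the 66.2 mm needed. The mark sprang back to zero when I let go.
- **Plate:** I drew it out 72 mm by the blue tab, with the force at the wrist about 5 N or less. It was lowered until it touched the dish floor at about 15 N, then released with no load.
- **Last checks:** The plate's middle is about 2 mm from the dish's centre. Its top face is at 13–14 mm, so its underside is on the dish floor, with a tilt under 0.01 rad. The dish had not visibly moved (rim centre within 1 mm of the start), and the gripper was well clear of everything. The other things looked to be in place in the picture, but I did not measure them.
- **Disagreements:** The two cameras differ by about 2–5 mm in y. For each, I checked against the known sizes and mostly used the top view. The mark could only be measured with the side camera, because the top camera's starting value was spoiled by the orange bar.

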